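# Slide the tray into the gear rack over the gear

## Task

Fit the yellow tray into the grey rack as a shelf over the piece of gear standing in it, on the lowest pair of rails that clears that piece. Carry it by its handle, slide its tapered end a little more than half-way onto the rails and let go there, then push it home by its lip until both red posts have snapped in behind it and it sits held against the rubber bumper, without ramming the bumper. Leave all the other gear where it is, in the rack and beside it.

Things in the scene. Friction and masses are not known exactly. Their poses are not given: they have to be found in the camera images.
- tray: yellow metal tray lying loose: flat sheet 160 long (its x) x 180 wide (its y) x 4 mm thick, about 350 g (varies). Origin: centre of the sheet's underside, z up. Its +x end leads: both corners there are tapered 15 mm inward over the last 36 mm. At its -x end stands the lip; a carrying handle stands across its middle.
- tray_handle (a point): centre of the tray's black handle bar: bar 80 mm along the tray's y, 10 mm thick along x, 14 mm high (26 to 40 mm above the underside); two posts 8 mm wide at its ends, open below. Balance point of the tray; point is 33 mm above the underside. Axes as the tray.
- tray_lip (a point): middle of the outer face of the upright lip at the tray's -x end, where the tray is pushed: lip 110 mm wide along y, 4 mm thick, top 30 mm above the tray's underside; point is 80 mm behind the tray's centre and 17 mm above the underside. Axes as the tray.
- rack: grey gear rack fixed on the shelf, 160 mm high, front and top open. Origin: its centre, on the shelf surface; +x points into the rack, away from the robot, z up. Two cheeks 12 mm thick from x = -60 to 100 mm, inner faces at y = +-92.5; a crossbar tops their back (x = 88 to 100). One piece of gear stands inside within 25 mm of the origin. The tray goes in with its axes along the rack's.
- rails_low (a point): the low pair of aluminium rails: a point midway between the two, at their front ends (rack x = -60 mm) and level with their upper faces, 50 mm above the shelf. Each rail is 14 mm wide (rack y 78.5 to 92.5 mm either side), 4 mm thick, 160 mm long to the back. Axes as the rack.
- rails_mid (a point): the mid pair of aluminium rails: a point midway between the two, at their front ends (rack x = -60 mm) and level with their upper faces, 85 mm above the shelf. Each rail is 14 mm wide (rack y 78.5 to 92.5 mm either side), 4 mm thick, 160 mm long to the back. Axes as the rack.
- rails_high (a point): the high pair of aluminium rails: a point midway between the two, at their front ends (rack x = -60 mm) and level with their upper faces, 120 mm above the shelf. Each rail is 14 mm wide (rack y 78.5 to 92.5 mm either side), 4 mm thick, 160 mm long to the back. Axes as the rack.
- post_left (a joint): red sprung post, 10 mm thick, 150 mm tall, before the rack's +y cheek; nominal axis at rack x = -85, y = 85 mm (true x: see bumper). 0 = sprung in, grows as pushed outward (0.5 N at 0, 1.4 N at 10 mm, end 16). The tray's tapered corner spreads it, it rides the tray's side at about 10 mm and snaps to 0 behind the tray's trailing edge once that has passed; it serves every rail pair.
- post_right (a joint): the same post on the other side (rack y = -85 mm); value 0 = sprung in, grows outward.
- bumper (a joint): black rubber bumper, 18 mm wide, 40 to 145 mm up, mid back; face nominally at rack x = 77 mm. Posts and bumper share a dark sled fixed 8 mm forward to 16 mm back of nominal, not reported: feel for it. 0 = free, grows as the tray drives it back (0.9 N + 0.9 N/mm, end 18). Posts snap in at about 4 mm, then it rests near 3. Tray slides at 2 to 4 N. Over 15 mm is ramming.
- belay: steel belay device, block 52 x 36 mm with a small loop, 32 mm high. Origin: centre of its underside, z up.
- headlamp: black plastic headlamp standing lens up, base 50 x 68 mm, 66 mm high. Origin: centre of its underside, z up.
- battery_case: grey plastic battery case standing upright with closed hinged lid, 44 x 66 mm, 100 mm high. Origin: centre of its underside, z up.
- carabiner_orange: orange aluminium carabiner lying flat, about 100 x 55 mm, 10 mm thick, a bystander. Origin: about its middle, on the shelf.
- carabiner_blue: blue aluminium carabiner lying flat, about 100 x 55 mm, 10 mm thick, a bystander. Origin: about its middle, on the shelf.
- carabiner_green: green aluminium carabiner lying flat, about 100 x 55 mm, 10 mm thick, a bystander. Origin: about its middle, on the shelf.
Not all that is in view belongs to the job. Of the things that look like the tray, the smaller one is meant.

How it is judged:
On the way:
1. the tray lies a little more than half-way (62 to 116 mm) on the lowest pair of rails that clears the gear in the rack, let go (((horizontal distance between belay and rack below 0.05 m and z of tray in the frame of rack between 0.044 and 0.056 m) or (horizontal distance between headlamp and rack below 0.05 m and z of tray in the frame of rack between 0.079 and 0.091 m) or (horizontal distance between battery_case and rack below 0.05 m and z of tray in the frame of rack between 0.114 and 0.126 m)) and angle between tray's own z axis and vertical below 0.08 rad and angle between the x axis of tray and the x axis of rack, either way round below 0.08 rad and y of tray in the frame of rack between -0.012 and 0.012 m and x of tray in the frame of rack between -0.078 and -0.024 m and contact force between the fingers and tray below 0.2 N), for 0.2 s.
At the end, for the whole second after the job is handed in: Tray at rest, released, level and in line (0.08 rad, 12 mm) on the lowest rails clearing the gear in the rack (belay 50, headlamp 85, case 120; within 6 mm), centre 16 mm before to 26 mm beyond the rack's, both posts under 4 mm, bumper pressed 1.2 to 8 mm, gear upright within 0.15 rad (((horizontal distance between belay and rack below 0.05 m and z of tray in the frame of rack between 0.044 and 0.056 m) or (horizontal distance between headlamp and rack below 0.05 m and z of tray in the frame of rack between 0.079 and 0.091 m) or (horizontal distance between battery_case and rack below 0.05 m and z of tray in the frame of rack between 0.114 and 0.126 m)) and angle between tray's own z axis and vertical below 0.08 rad and angle between the x axis of tray and the x axis of rack, either way round below 0.08 rad and y of tray in the frame of rack between -0.012 and 0.012 m and x of tray in the frame of rack between -0.016 and 0.026 m and value of joint each of post_left, post_right below 0.004 m and value of joint bumper between 0.0012 and 0.008 m and linear speed of tray below 0.02 m/s and angle between each of belay, headlamp, battery_case's own z axis and vertical below 0.15 rad); the robot touches nothing.
It fails at once if the belay device, headlamp or battery case is shifted more than 25 mm or knocked over ((distance of belay from where it was at the start of the episode above 0.025 m or angle between belay's own z axis and vertical above 0.5 rad) or (distance of headlamp from where it was at the start of the episode above 0.025 m or angle between headlamp's own z axis and vertical above 0.5 rad) or (distance of battery_case from where it was at the start of the episode above 0.025 m or angle between battery_case's own z axis and vertical above 0.5 rad)).
It fails at once if a carabiner is shifted more than 30 mm (distance of any of carabiner_orange, carabiner_blue, carabiner_green from where it was at the start of the episode above 0.03 m).
It fails at once if the rubber bumper is rammed: driven back more than 15 mm (value of joint bumper above 0.015 m).
It also fails if it takes over 64 s, if anything falls off the work surface, if the arm or the gripper's body presses on something with over 40 N, if the wrist force passes 120 N, or if a joint passes its speed limit or range.

## Robot

A 6-joint arm with a two-finger parallel gripper is mounted at the origin on the work surface. World frame = base frame: x ahead of the robot, y to its left, z up, the work surface at z = 0. Lengths are in m, angles in rad, forces in N, time in s.
With the tool pointing down it reaches from about 0.35 to 0.725 m from the base axis. Payload 6 kg.
Tool frame: the origin (TCP) lies between the finger pads; the fingertips stand 14 mm ahead of it and the grasp point (between the pads) lies 5 mm behind it (bot.finger_overhang is the x of the fingertips in the tool frame, in m); x points along the fingers, y is the direction in which the jaws open and shut, and the axes are right-handed (so a half turn about x gives the same grasp; the last joint's range is limited). The gripper opens to 85 mm and grips with 20 to 120 N. Pads are 22 mm wide; open, the fingers measure 114 mm over their backs; the gripper's body (76 mm by 85 mm) begins 54 mm behind the grasp point. The pads swing forward as they close: fully open they stand 13 mm farther back than shut.
Start: joints at [1.641, 0.04, 0.085, 0, -1.615, -0.334], TCP at [0.156, 0.579, 0.245] pointing down, gripper open.
Joint ranges: [-2.56, 2.56], [-1.29, 2.01], [-1.08, 1.49], [-3.29, 1.98], [-2.81, -0.18], [-2.99, 2.99]. Speed limits (rad/s): [2.57, 2.57, 3.01, 3.14, 3.14, 3.14].

## Interface

Orientations are given as a 3x3 rotation matrix whose columns are the frame's x, y, z axes.
In Python, from cell import bot, imaging gives the robot as it stands.
- The arm moves only by the tool move_arm, never from a script. Its argument "series" is a list of rows, each a list of 4 numbers: the shift along the tool's x, y, z in cm, then the turn about the tool's x in units of 6 degrees (1.0 is 6 degrees). In form: [[x, y, z, turn], ...]. A call has exactly 5 rows; each row is the pose to reach, as a shift and turn from the pose commanded when the call began, along the tool's axes at that moment; what a row does not reach only later rows make up. A row lasts 1/10 s, in which the tool goes at most 50 mm and 8.59 degrees, less where a joint would pass 70% of its speed; a pose out of reach is approached as far as the arm can. A call with a gripper value outside its range is refused whole. "jaw" is the opening, from 0 (shut) to 1 (fully open), set as the call begins (left out, the last holds). The fingers move at their own pace and stop on an object; "force" is the grip in N (left out, the last holds). Time passes only in rows, so rows that repeat a pose let the fingers close, or fill a call up. It gives the time, the measured TCP pose, the force and the opening at its end, in the units of the state.
- bot.get_state(): the state, without advancing time (a new reading comes with each control period).
- imaging.read_camera(name): name is "scene" or "side" or "wrist"; returns a dict with "color" (480x640x3 uint8, red, green, blue), "fov_y" (degrees; the focal length in pixels is half the picture's height over the tangent of half this angle, whatever the lens; pixels are square), "cx", "cy" (the principal point, pixels), "view" (4x4, takes a point from world to camera coordinates). Camera axes: x right, y down, z forward; pixel columns grow to the right and rows downward; lengths in m; the calibration is good to about 2 mm. A picture is of the moment at which its call begins. There is no depth.
- bot.sign_off(): hands the job in, once; it reports no verdict.
The state is a dict: "clock": time; "joints": joint angles; "joint_vel": joint speeds; "effort": joint torques, N m; "eef_pos": TCP position; "eef_rot": TCP orientation; "ft_force": force on the tool from outside, world axes, zero at the start; "ft_torque": the same for the moment, N m; "width": opening from 0.0 (shut) to 1.0 (fully open).
Only numpy, scipy, OpenCV 4.12 (cv2) and the standard library are available. Lean on these libraries where they do the work, as an engineer would, in place of code of your own. Each camera call takes 0.05 s, during which the arm holds its last target.

## Working session

There is one attempt and no reset: what is moved stays moved. The work goes in short steps, Python scripts to look and compute and a tool call to move; the robot and the scene stay as the last step left them, time stands still between calls to the robot, and variables do not carry over. Pictures are saved under pics/ and viewed, and the job is handed in when it is done.

Besides the shell and the picture viewer there is one more tool, called after ">>>" as name(argument=value, ...), one argument or row to a line, values as JSON. move_arm: Moves the arm, as the interface text tells. Its arguments: {"type":"object","properties":{"series":{"type":"array","items":{"type":"array","items":{"type":"number"}}},"jaw":{"type":"number"},"force":{"type":"number"}},"required":["series"]}

```bash
ls; mkdir -p pics; cat > h.py <<'E'
import numpy as np, cv2
from cell import bot, imaging
def shot(n,tag):
    c=imaging.read_camera(n); cv2.imwrite(f'pics/{tag}.png',c['color'][:,:,::-1]); np.savez(f'pics/{tag}.npz',**{k:np.array(v) for k,v in c.items()}); return c
def load(tag): return dict(np.load(f'pics/{tag}.npz'))
def K(c):
    f=240/np.tan(np.radians(float(c['fov_y']))/2); return f,float(c['cx']),float(c['cy'])
def ray(c,u,v):
    f,cx,cy=K(c);V=c['view'];R=V[:3,:3];t=V[:3,3];d=R.T@np.array([(u-cx)/f,(v-cy)/f,1]);return -R.T@t,d
def onz(c,u,v,z):
    o,d=ray(c,u,v);return o+d*(z-o[2])/d[2]
def proj(c,p):
    f,cx,cy=K(c);q=c['view'][:3,:3]@np.array(p)+c['view'][:3,3];return np.array([f*q[0]/q[2]+cx,f*q[1]/q[2]+cy])
def tri(c1,p1,c2,p2):
    A=[];b=[]
    for c,p in((c1,p1),(c2,p2)):
        o,d=ray(c,*p);d=d/np.linalg.norm(d);P=np.eye(3)-np.outer(d,d);A.append(P);b.append(P@o)
    x=np.linalg.lstsq(np.vstack(A),np.hstack(b),rcond=None)[0];return x
E
python3 - <<'E'
from h import *
for n in('scene','side','wrist'):
    c=shot(n,n+'0');print(n,K(c),np.round(c['view'],3).tolist())
s=bot.get_state();print(s['clock'],s['eef_pos'],s['eef_rot'],s['ft_force'],s['width'])
E
```

```text
pics
scene (np.float64(555.4909186417888), 312.40660046141414, 237.03489144194356) [[0.135, 0.991, -0.006, -0.132], [0.674, -0.096, -0.732, -0.263], [-0.726, 0.094, -0.681, 1.605], [0.0, 0.0, 0.0, 1.0]]
side (np.float64(454.0148204019009), 321.68505880399516, 231.36243815128097) [[-0.999, -0.042, 0.004, 0.467], [-0.034, 0.756, -0.654, 0.026], [0.025, -0.653, -0.757, 1.373], [0.0, 0.0, 0.0, 1.0]]
wrist (np.float64(407.4293461058971), 320.50842506991853, 242.98115251762388) [[-0.26, -0.965, 0.002, 0.599], [-0.916, 0.248, 0.315, -0.041], [-0.305, 0.081, -0.949, 0.38], [0.0, 0.0, 0.0, 1.0]]
0.15 [0.15632362 0.57903338 0.24449619] [[-2.41621505e-04 -2.60721133e-01 -9.65414125e-01]
 [-1.39096613e-03 -9.65413132e-01  2.60721213e-01]
 [-9.99999003e-01  1.40585420e-03 -1.29389691e-04]] [ 0.19479576 -0.37697487  0.03153796] 0.9970752257313813
```

View pics/scene0.png

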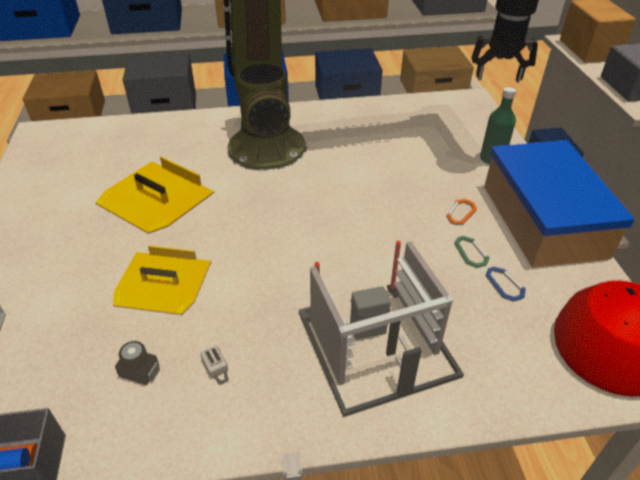

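View pics/side0.png

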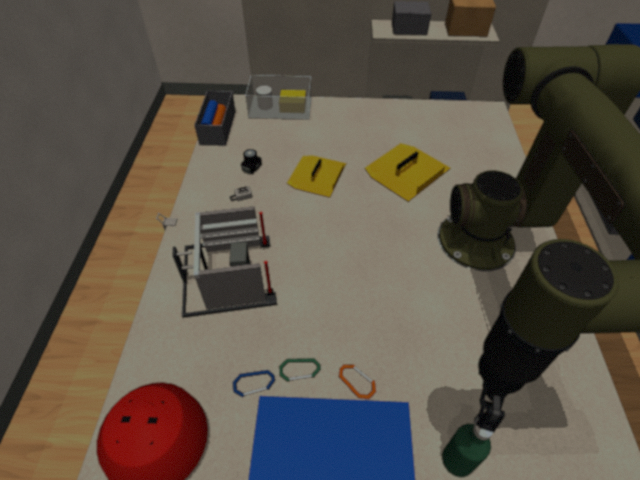

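View pics/wrist0.png

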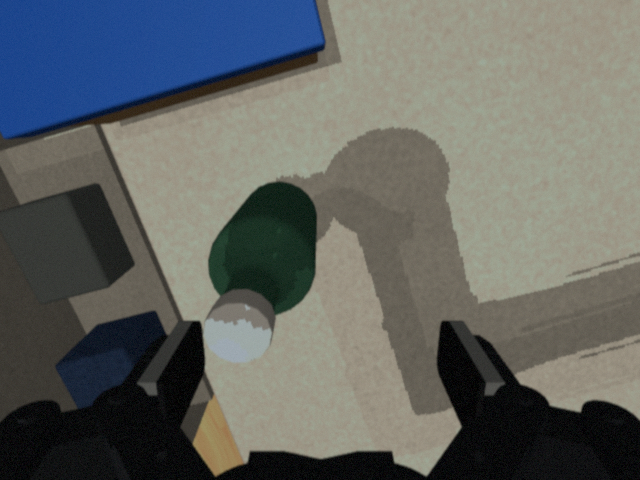

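The case stands in the rack, so the high rails are the target. The smaller tray is the one near scene (160,280). I'll look closer at both.

```bash
python3 - <<'E'
from h import *
a=load('scene0')['color'][:,:,::-1]
cv2.imwrite('pics/z1.png',cv2.resize(a[235:325,100:225],None,fx=6,fy=6,interpolation=2))
cv2.imwrite('pics/z2.png',cv2.resize(a[230:420,290:470],None,fx=3.1,fy=3.1,interpolation=2))
b=load('side0')['color'][:,:,::-1]
cv2.imwrite('pics/z3.png',cv2.resize(b[195:325,160:290],None,fx=4.6,fy=4.6,interpolation=2))
for n in('scene0','side0'):
    c=load(n);hsv=cv2.cvtColor(c['color'],cv2.COLOR_RGB2HSV)
    m=cv2.inRange(hsv,(22,150,60),(34,255,255))
    cs,_=cv2.findContours(m,cv2.RETR_EXTERNAL,cv2.CHAIN_APPROX_NONE)
    for k in cs:
        if cv2.contourArea(k)>300:
            ap=cv2.approxPolyDP(k,2,True)[:,0]
            print(n,cv2.contourArea(k))
            for p in ap: print(p,onz(c,*p,0.004).round(4)[:2])
E
```

```text
scene0 4299.5
[137 252] [ 0.3993 -0.3295]
[114 291] [ 0.5148 -0.3672]
[113 304] [ 0.5518 -0.3648]
[182 313] [ 0.5967 -0.22  ]
[193 302] [ 0.5699 -0.1981]
[210 261] [ 0.4525 -0.1625]
[180 258] [ 0.4332 -0.2303]
[174 254] [ 0.418  -0.2445]
[153 254] [ 0.4112 -0.2924]
[156 248] [ 0.392  -0.2869]
[165 249] [ 0.3983 -0.266 ]
[165 253] [ 0.4118 -0.2652]
[169 249] [ 0.3996 -0.2568]
[192 252] [ 0.4172 -0.2036]
[181 249] [ 0.4036 -0.2292]
[149 246] [ 0.3828 -0.3036]
[154 249] [ 0.3947 -0.2913]
[152 253] [ 0.4076 -0.2949]
scene0 4714.5
[212 191] [ 0.1949 -0.1572]
[195 183] [ 0.1539 -0.2017]
[194 177] [ 0.1268 -0.2049]
[192 181] [ 0.1439 -0.2098]
[191 178] [ 0.1301 -0.2127]
[186 178] [ 0.1282 -0.226 ]
[192 174] [ 0.1123 -0.2105]
[197 177] [ 0.1279 -0.1969]
[198 174] [ 0.1147 -0.1944]
[161 157] [ 0.0188 -0.2987]
[164 162] [ 0.0446 -0.2889]
[162 165] [ 0.0584 -0.2935]
[148 163] [ 0.0431 -0.3326]
[105 190] [ 0.1506 -0.4345]
[ 96 203] [ 0.2024 -0.4499]
[142 229] [ 0.32  -0.325]
[151 231] [ 0.3304 -0.3029]
[169 224] [ 0.3107 -0.2614]
side0 1460.0
[302 157] [ 0.5527 -0.3559]
[288 183] [ 0.5902 -0.2194]
[296 188] [ 0.5614 -0.1964]
[329 196] [ 0.4505 -0.1637]
[344 163] [ 0.403  -0.3304]
[314 156] [ 0.5103 -0.3634]
side0 2439.0
[399 144] [ 0.2024 -0.4458]
[366 169] [ 0.3264 -0.3023]
[373 178] [ 0.3036 -0.2574]
[408 200] [ 0.1931 -0.1571]
[421 185] [ 0.1437 -0.2302]
[448 167] [ 0.0403 -0.326 ]
[414 147] [ 0.149  -0.4309]
```

View pics/z1.png

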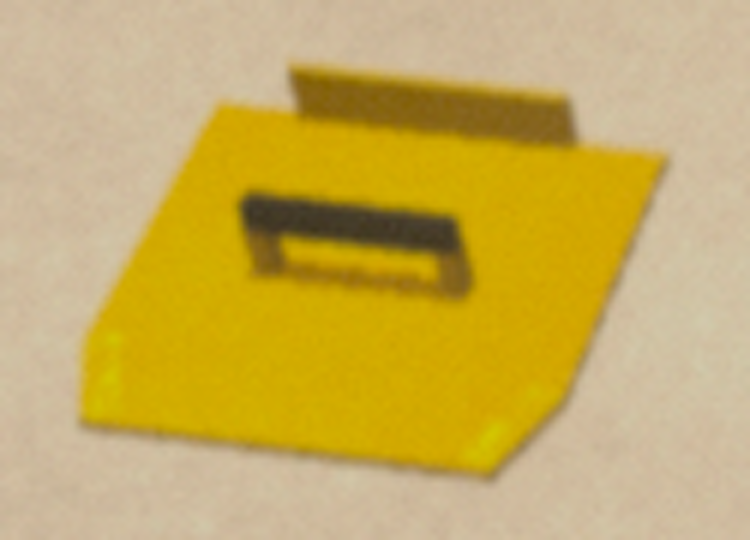

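View pics/z2.png

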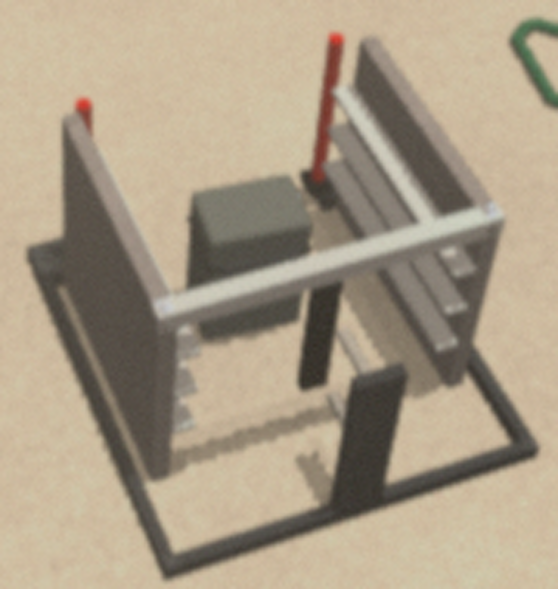

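View pics/z3.png

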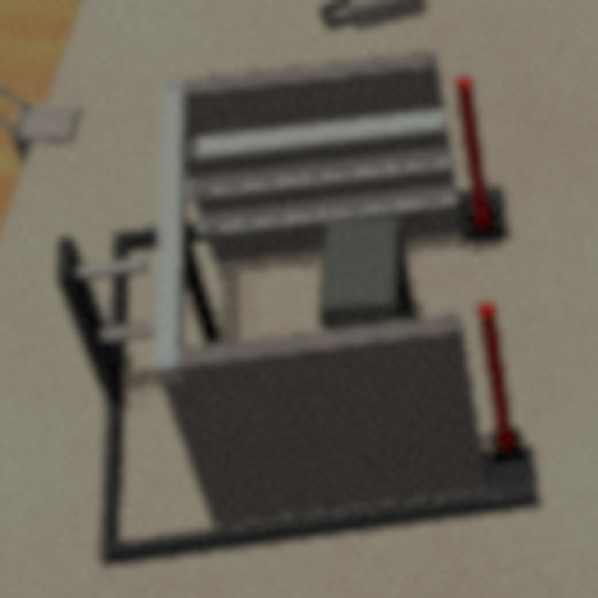

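```bash
cat > rack.py <<'E'
from h import *
from scipy.optimize import least_squares
S=load('scene0');D=load('side0')
P={'A':(-.06,-.1045,.16),'B':(-.06,.1045,.16),'C':(.1,.1045,.16),'D':(.1,-.1045,.16)}
sc={'A':(64,119),'B':(374,38),'C':(503,214),'D':(162,320)}
sd={'A':(433,53),'B':(462,331),'C':(165,380),'D':(165,82)}
def w(q,p):
    c,s=np.cos(q[2]),np.sin(q[2]);return (q[0]+c*p[0]-s*p[1],q[1]+s*p[0]+c*p[1],p[2])
def res(q,sel=3):
    r=[]
    for k in P:
        if sel&1:r+=list(proj(S,w(q,P[k]))-(np.array(sc[k])/3.1-.34+[290,230]))
        if sel&2:r+=list(proj(D,w(q,P[k]))-(np.array(sd[k])/4.6-.4+[160,195]))
    return np.array(r)
if __name__=='__main__':
    for sel in(1,2,3):
        f=least_squares(res,[.7,.1,-.1],args=(sel,),loss='soft_l1');q=f.x;print(sel,q.round(4),np.degrees(q[2]).round(2),res(q,sel).round(1))
    # tray
    L={(-.08,-.09):((.3993,-.3295),(.403,-.3304)),(-.08,.09):((.4525,-.1625),(.4505,-.1637)),(.044,.09):((.5699,-.1981),(.5614,-.1964)),(.08,.075):((.5967,-.22),(.5902,-.2194)),(.08,-.075):((.5518,-.3648),(.5527,-.3559)),(.044,-.09):((.5148,-.3672),(.5103,-.3634))}
    def rt(t):
        o=[]
        for k,v in L.items():
            e=np.array(w(t,(*k,0))[:2])
            for z in v:o+=list(e-z)
        return np.array(o)
    f=least_squares(rt,[.5,-.26,-.3],loss='soft_l1',f_scale=.004);print('tray',f.x.round(4),np.degrees(f.x[2]),rt(f.x).round(4))
    print(q)
E
python3 rack.py
```

```text
1 [0.69   0.1537 0.2159] 12.37 [-1.4 -0.5  0.  -1.5  1.2  0.7 -0.   0.3]
2 [0.6863 0.1568 0.2195] 12.57 [ 0.6 -0.2  1.2  0.2 -1.  -1.1 -0.7  0.9]
3 [0.6887 0.1545 0.2153] 12.34 [-1.1 -1.1  0.  -0.8  0.3 -2.   0.2 -0.5  1.4  0.1 -2.  -2.   0.3 -0.4
 -1.2  0.1]
tray [ 0.4989 -0.2685 -0.2991] -17.139682838646547 [-0.0033 -0.0014 -0.007  -0.0005 -0.0035  0.0036 -0.0015  0.0048 -0.0024
  0.0026  0.0061  0.0009  0.0008 -0.0004  0.0073 -0.001   0.0015  0.0011
  0.0006 -0.0078 -0.0003 -0.0003  0.0042 -0.0041]
[0.68868105 0.15445084 0.21532781]
```

```bash
cat > go.py <<'E'
import sys
from h import *
# usage: go.py x y z yawdeg(tool y)
def rel(x,y,z,yaw):
    s=bot.get_state();R=np.array(s['eef_rot']);p=np.array(s['eef_pos'])
    d=R.T@(np.array([x,y,z])-p)*100
    cur=np.degrees(np.arctan2(R[1,1],R[0,1]));dy=(yaw-cur+180)%360-180
    print('clock',round(s['clock'],2),'pos',p.round(4),'yaw',cur.round(2),'w',round(s['width'],3),'F',np.round(s['ft_force'],2),'tilt',R[2,0].round(4))
    print('shift',d.round(2),'turn',round(-dy/6,3),'rows',np.linalg.norm(d)/5,abs(dy)/8.59)
if __name__=='__main__': rel(*map(float,sys.argv[1:]))
E
python3 go.py .42 .30 .30 200
python3 - <<'E'
from h import *
S=load('scene0');D=load('side0')
print(tri(S,(486,188),D,(258,398)),tri(S,(585,145),D,(408,402)))
# handle bar top centre
print(tri(S,(100+350/6,235+213/6),D,(319,167)))
E
```

```text
clock 0.15 pos [0.1563 0.579  0.2445] yaw -105.11 w 0.997 F [ 0.19 -0.38  0.03] tilt -1.0
shift [ -5.52  20.07 -32.73] turn 9.148 rows 7.757977411555515 6.389654110031888
[0.52827234 0.49924923 0.15469249] [0.34905096 0.64481603 0.23087128]
[ 0.48955187 -0.27187898  0.03016587]
```

```bash
python3 - <<'E'
from h import *
for n in('scene0','side0'):
    c=load(n);o={'scene0':(100,235,125,90),'side0':(280,145,75,60)}[n]
    x,y,w,h=o;im=c['color'][y:y+h,x:x+w]
    hsv=cv2.cvtColor(im,cv2.COLOR_RGB2HSV);m=(hsv[...,2]<75).astype(np.uint8)
    n_,l,st,ce=cv2.connectedComponentsWithStats(m)
    for i in range(1,n_):
        if st[i,4]>15:
            pts=np.argwhere(l==i)[:,::-1];r=cv2.minAreaRect(pts.astype(np.float32));u=ce[i]+[x,y];print(n,st[i],u,r,onz(c,*u,.036)[:2])
E
```

```text
scene0 [ 41  34  34   7 122] [156.87704918 271.93442623] ((57.513797760009766, 36.8344841003418), (33.38428497314453, 4.4014105796813965), 4.763641834259033) [ 0.50215053 -0.27128721]
side0 [32 15  9 17 66] [316.06060606 167.96969697] ((36.20000457763672, 23.10000228881836), (4.0249223709106445, 17.8885440826416), 26.56505012512207) [ 0.49774202 -0.26317481]
```

>>> move_arm(
  series=[
    [-0.7, 2.5, -4.1, 1.2],
    [-1.4, 5.0, -8.2, 2.4],
    [-2.1, 7.5, -12.3, 3.6],
    [-2.8, 10, -16.4, 4.8],
    [-3.5, 12.5, -20.5, 6],
  ],
  jaw=0.6,
  force=40,
)

```text
clock: 0.65
eef_pos: [0.3226, 0.4035, 0.2804]
eef_rot: [[-0.0, -0.781, -0.624], [-0.0, -0.624, 0.781], [-1.0, 0.0, 0.0]]
ft_force: [1.1, 1.0, -0.1]
width: 0.599
```

```bash
python3 go.py .45 .05 .29 180
```

```text
clock 0.65 pos [0.3226 0.4035 0.2804] yaw -141.38 w 0.599 F [ 1.09  0.97 -0.13] tilt -1.0
shift [ -0.95  12.11 -35.57] turn 6.437 rows 7.516837787979374 4.495886918521712
```

>>> move_arm(
  series=[
    [0, 1.6, -4.7, 1],
    [0, 3.2, -9.4, 2],
    [0, 4.8, -14.1, 3],
    [0, 6.4, -18.8, 4],
    [0, 8, -23.5, 5],
  ],
)

```text
clock: 1.15
eef_pos: [0.407, 0.1701, 0.2803]
eef_rot: [[0.0, -0.989, -0.151], [0.001, -0.151, 0.989], [-1.0, -0.0, 0.0]]
ft_force: [0.4, 0.4, 0.6]
width: 0.602
```

```bash
python3 go.py .499 -.2685 .12 162.9
```

```text
clock 1.15 pos [0.407  0.1701 0.2803] yaw -171.32 w 0.602 F [0.4  0.37 0.6 ] tilt -1.0
shift [ 16.01  -2.47 -44.75] turn 4.296 rows 9.518517414011958 3.001022957108162
```

>>> move_arm(
  series=[
    [0, -0.3, -4.9, 0.9],
    [0, -0.6, -9.8, 1.8],
    [0, -0.9, -14.7, 2.7],
    [1, -1.2, -19.5, 3.6],
    [3, -1.5, -24, 4.3],
  ],
)

```text
clock: 1.65
eef_pos: [0.4594, -0.0651, 0.2516]
eef_rot: [[0.004, -0.956, 0.295], [0.0, 0.295, 0.956], [-1.0, -0.003, 0.001]]
ft_force: [1.1, 1.3, -0.1]
width: 0.601
```

```bash
python3 go.py .499 -.2685 .12 162.9
```

```text
clock 1.65 pos [ 0.4594 -0.0651  0.2516] yaw 162.86 w 0.601 F [ 1.15  1.28 -0.15] tilt -1.0
shift [ 13.16  -9.74 -18.29] turn -0.006 rows 4.9099392515697415 0.004531456960438108
```

>>> move_arm(
  series=[
    [1, -2, -4, 0],
    [3, -4, -8, 0],
    [5.5, -6, -12, 0],
    [8, -8, -15.5, 0],
    [10, -9.7, -18.3, 0],
  ],
)

```text
clock: 2.15
eef_pos: [0.4978, -0.2683, 0.1482]
eef_rot: [[-0.002, -0.956, 0.292], [0.001, 0.292, 0.956], [-1.0, 0.002, 0.0]]
ft_force: [0.1, 0.3, 0.4]
width: 0.597
```

```bash
python3 go.py .499 -.2685 .028 162.9; python3 - <<'E'
from h import *
c=shot('wrist','w1')
for z in (.033,):
  print(proj(c,(.499,-.2685,.04)))
E
```

```text
clock 2.15 pos [ 0.4978 -0.2683  0.1482] yaw 163.0 w 0.597 F [0.06 0.34 0.37] tilt -1.0
shift [ 1.202e+01 -1.500e-01  1.000e-02] turn 0.017 rows 2.4040892023159417 0.011761092600342325
[318.11657121 247.52465564]
```

View pics/w1.png

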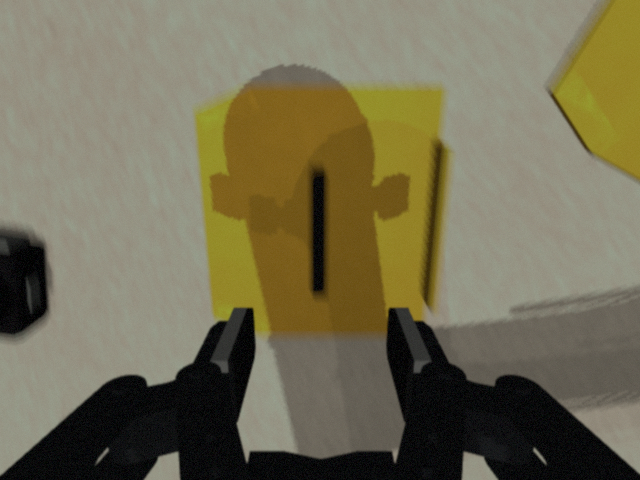

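```bash
python3 - <<'E'
from h import *
c=load('w1');hsv=cv2.cvtColor(c['color'],cv2.COLOR_RGB2HSV)
m=(hsv[...,2]<35).astype(np.uint8);m[310:]=0;m[:,:280]=0;m[:,360:]=0
p=np.argwhere(m)[:,::-1].astype(np.float32)
r=cv2.minAreaRect(p);print(r);vx=cv2.fitLine(p,cv2.DIST_L2,0,.01,.01).ravel();print(vx)
for v in (p[:,1].min(),p[:,1].max()):
    u=vx[2]+(v-vx[3])*vx[0]/vx[1];print(u,v,onz(c,u,v,.040))
a=onz(c,vx[2],vx[3],.04);print('centre',a)
E
```

```text
((317.9999694824219, 231.99996948242188), (115.99998474121094, 9.999998092651367), 90.0)
[ 3.7725369e-04 -9.9999994e-01  3.1804471e+02  2.3113824e+02]
318.06625 174.0 [ 0.48581663 -0.31149302  0.04      ]
318.0225 290.0 [ 0.50743782 -0.24124974  0.04      ]
centre [ 0.4959617  -0.27853355  0.04      ]
```

```bash
python3 - <<'E'
from h import *
c=shot('wrist','w2');hsv=cv2.cvtColor(c['color'],cv2.COLOR_RGB2HSV)
m=(hsv[...,2]<50).astype(np.uint8);m[305:]=0;m[:,280:360]*=1;m[:,:280]=0;m[:,360:]=0
p=np.argwhere(m)[:,::-1].astype(np.float32)
r=cv2.minAreaRect(p);print(r)
print(onz(c,*r[0],.04),p[:,1].min(),p[:,1].max(),bot.get_state()['eef_pos'])
print([onz(c,r[0][0],v,.04)[:2].round(4) for v in (p[:,1].min(),p[:,1].max())])
m=cv2.inRange(hsv,(20,150,30),(34,255,255));k=max(cv2.findContours(m,cv2.RETR_EXTERNAL,2)[0],key=cv2.contourArea)
for q in cv2.approxPolyDP(k,4,True)[:,0]:print(q,onz(c,*q,.004)[:2].round(4))
E
```

```text
((320.5, 243.0), (122.0, 15.0), 90.0)
[ 0.49469765 -0.2743245   0.04      ] 182.0 304.0 [ 0.49647424 -0.2685303   0.14506454]
[array([ 0.4839, -0.3094]), array([ 0.5066, -0.2356])]
[195 121] [ 0.5495 -0.3634]
[214 325] [ 0.5919 -0.2252]
[226 321] [ 0.5822 -0.2256]
[239 306] [ 0.5688 -0.2343]
[252 309] [ 0.5606 -0.2292]
[254 343] [ 0.5689 -0.202 ]
[261 346] [ 0.5648 -0.1979]
[386 346] [ 0.4747 -0.1697]
[390 308] [ 0.464  -0.1999]
[408 307] [ 0.4512 -0.1967]
[416 321] [ 0.4482 -0.1837]
[426 323] [ 0.4415 -0.1799]
[428 314] [ 0.4385 -0.1867]
[438 321] [ 0.4326 -0.1788]
[455 160] [ 0.3976 -0.2913]
[442 152] [ 0.4047 -0.2988]
[446  96] [ 0.3954 -0.3315]
[248  96] [ 0.5126 -0.3675]
```

View pics/w2.png

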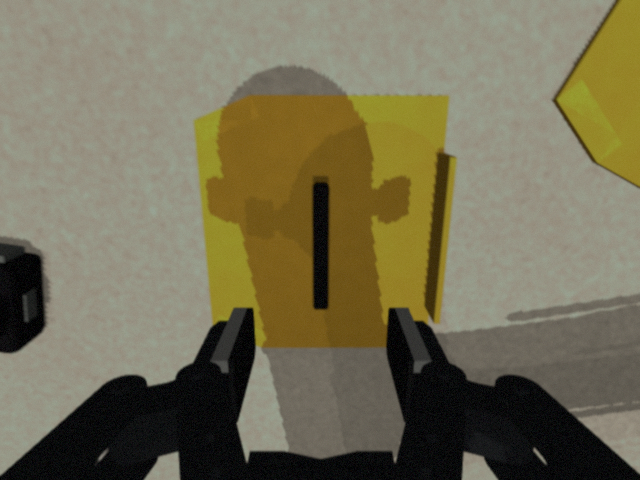

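```bash
python3 go.py .4965 -.2715 .029 162.9
```

```text
clock 2.25 pos [ 0.4965 -0.2685  0.1451] yaw 162.84 w 0.596 F [-0.31 -0.35 -0.18] tilt -1.0
shift [11.61 -0.19 -0.28] turn -0.009 rows 2.322050635410392 0.006615611375715967
```

>>> move_arm(
  series=[
    [3.5, -0.1, -0.3, 0],
    [7, -0.1, -0.3, 0],
    [10, -0.1, -0.3, 0],
    [11.5, -0.1, -0.3, 0],
    [11.5, -0.1, -0.3, 0],
  ],
)

```text
clock: 2.75
eef_pos: [0.4974, -0.2687, 0.0335]
eef_rot: [[-0.004, -0.957, 0.291], [0.001, 0.291, 0.957], [-1.0, 0.004, -0.0]]
ft_force: [-0.5, 0.4, 0.4]
width: 0.597
```

>>> move_arm(
  series=[
    [0, 0, 0, 0],
    [0, 0, 0, 0],
    [0, 0, 0, 0],
    [0, 0, 0, 0],
    [0, 0, 0, 0],
  ],
  jaw=0,
  force=60,
)

```text
clock: 3.25
eef_pos: [0.4995, -0.2696, 0.0374]
eef_rot: [[0.003, -0.957, 0.291], [-0.001, 0.291, 0.957], [-1.0, -0.003, -0.0]]
ft_force: [-1.6, 1.4, 5.0]
width: 0.095
```

```bash
python3 go.py .4965 -.2715 .24 162.9
```

```text
clock 3.25 pos [ 0.4995 -0.2696  0.0374] yaw 163.11 w 0.095 F [-1.58  1.39  4.99] tilt -1.0
shift [-20.26   0.17  -0.28] turn 0.034 rows 4.051638728728632 0.023917293912495658
```

```bash
python3 - <<'E'
from h import *
c=shot('wrist','w3'); 
for _ in range(1):
  s=bot.get_state();print(s['eef_pos'],s['ft_force'],s['width'],s['clock'])
E
```

```text
[ 0.49946944 -0.26955104  0.03741443] [-1.81870896  2.66772026  6.3457598 ] 0.09930129208778712 3.3
```

View pics/w3.png

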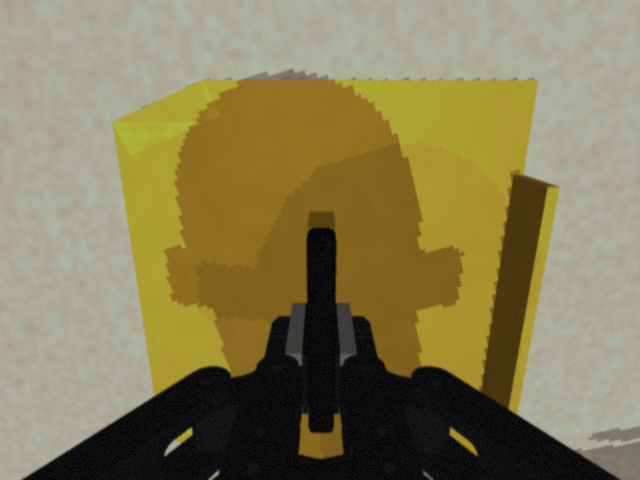

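>>> move_arm(
  series=[
    [0, 0, 0, 0],
    [0, 0, 0, 0],
    [0, 0, 0, 0],
    [0, 0, 0, 0],
    [0, 0, 0, 0],
  ],
  jaw=0.35,
)

```text
clock: 3.8
eef_pos: [0.4985, -0.2694, 0.0352]
eef_rot: [[-0.0, -0.957, 0.291], [-0.0, 0.291, 0.957], [-1.0, 0.0, -0.0]]
ft_force: [0.1, 0.2, -0.5]
width: 0.35
```

```bash
python3 go.py .4995 -.27 .028 162.9
```

```text
clock 3.8 pos [ 0.4985 -0.2694  0.0352] yaw 163.09 w 0.35 F [ 0.07  0.17 -0.54] tilt -1.0
shift [ 0.72 -0.12 -0.03] turn 0.031 rows 0.14663595040604285 0.0215662033045507
```

>>> move_arm(
  series=[
    [0.4, 0, 0, 0],
    [0.7, 0, 0, 0],
    [0.7, 0, 0, 0],
    [0.7, 0, 0, 0],
    [0.7, 0, 0, 0],
  ],
)

```text
clock: 4.3
eef_pos: [0.4986, -0.2694, 0.0284]
eef_rot: [[0.0, -0.957, 0.291], [-0.0, 0.291, 0.957], [-1.0, -0.0, -0.0]]
ft_force: [0.1, 0.1, -0.4]
width: 0.349
```

>>> move_arm(
  series=[
    [0, 0, 0, 0],
    [0, 0, 0, 0],
    [0, 0, 0, 0],
    [0, 0, 0, 0],
    [0, 0, 0, 0],
  ],
  jaw=0,
  force=60,
)

```text
clock: 4.8
eef_pos: [0.4987, -0.2694, 0.0287]
eef_rot: [[0.001, -0.957, 0.291], [-0.0, 0.291, 0.957], [-1.0, -0.001, -0.0]]
ft_force: [-0.2, 0.9, 3.4]
width: 0.103
```

>>> move_arm(
  series=[
    [-1.5, 0, 0, 0],
    [-4, 0, 0, 0],
    [-8, 0, 0, 0],
    [-12, 0, 0, 0],
    [-16, 0, 0, 0],
  ],
)

```text
clock: 5.3
eef_pos: [0.4979, -0.2691, 0.1899]
eef_rot: [[-0.001, -0.957, 0.291], [0.001, 0.291, 0.957], [-1.0, 0.001, 0.0]]
ft_force: [1.2, 0.3, -2.8]
width: 0.106
```

```bash
python3 go.py .5126 .1165 .19 192.35
```

```text
clock 5.3 pos [ 0.4979 -0.2691  0.1899] yaw 163.09 w 0.106 F [ 1.2   0.27 -2.78] tilt -1.0
shift [1.000e-02 9.810e+00 3.732e+01] turn -4.877 rows 7.7172300407784435 3.4067693219496906
```

>>> move_arm(
  series=[
    [0, 0.7, 2.5, -0.3],
    [0, 1.8, 6.5, -0.8],
    [0, 2.9, 11, -1.4],
    [0, 4, 15.5, -2],
    [0, 5.2, 20, -2.6],
  ],
)

```text
clock: 5.8
eef_pos: [0.5063, -0.0612, 0.1884]
eef_rot: [[-0.001, -1.0, 0.021], [0.0, 0.021, 1.0], [-1.0, 0.001, 0.0]]
ft_force: [1.9, 0.9, -4.5]
width: 0.1
```

```bash
python3 go.py .5126 .1165 .19 192.35
```

```text
clock 5.8 pos [ 0.5063 -0.0612  0.1884] yaw 178.8 w 0.1 F [ 1.89  0.91 -4.54] tilt -1.0
shift [-0.15 -0.26 17.78] turn -2.258 rows 3.556172793058303 1.576861971044459
```

>>> move_arm(
  series=[
    [-0.1, 0, 4.5, -0.6],
    [-0.1, -0.1, 9, -1.2],
    [-0.1, -0.2, 13.5, -1.8],
    [-0.1, -0.3, 16.5, -2.26],
    [-0.1, -0.3, 17.5, -2.26],
  ],
)

```text
clock: 6.3
eef_pos: [0.5133, 0.1146, 0.1889]
eef_rot: [[-0.001, -0.976, -0.216], [0.0, -0.216, 0.976], [-1.0, 0.001, 0.0]]
ft_force: [0.2, 0.4, -4.2]
width: 0.107
```

```bash
python3 - <<'E'
from h import *
shot('side','wait')
shot('scene','s2');shot('side','d2');shot('wrist','w4')
a=load('s2')['color'][:,:,::-1];cv2.imwrite('pics/s2z.png',cv2.resize(a[150:400,200:480],None,fx=2.8,fy=2.4))
a=load('d2')['color'][:,:,::-1];cv2.imwrite('pics/d2z.png',cv2.resize(a[180:330,160:360],None,fx=4,fy=4))
E
python3 go.py .5126 .1165 .16 192.35
```

```text
clock 6.5 pos [0.5138 0.1114 0.1893] yaw -167.79 w 0.105 F [ 0.46 -0.53 -5.14] tilt -1.0
shift [2.93 0.   0.52] turn -0.024 rows 0.5946778912811703 0.01644071447104607
```

View pics/s2z.png

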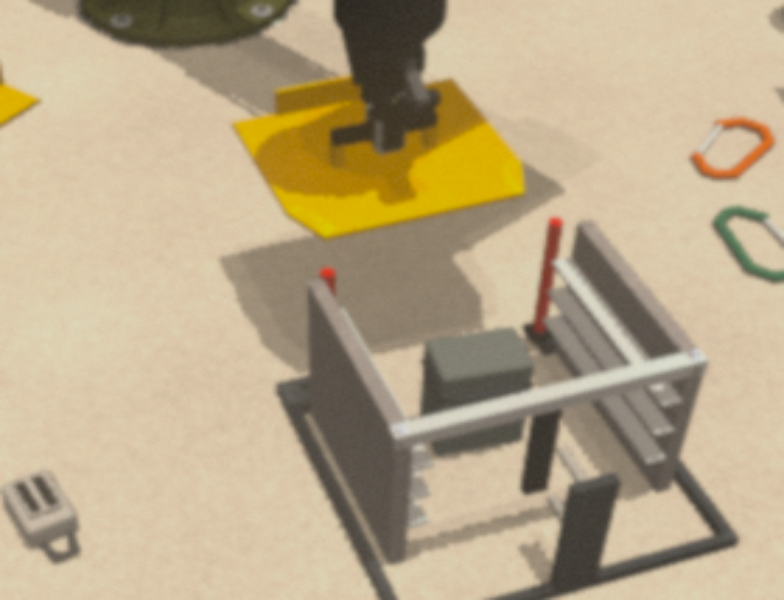

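View pics/d2z.png

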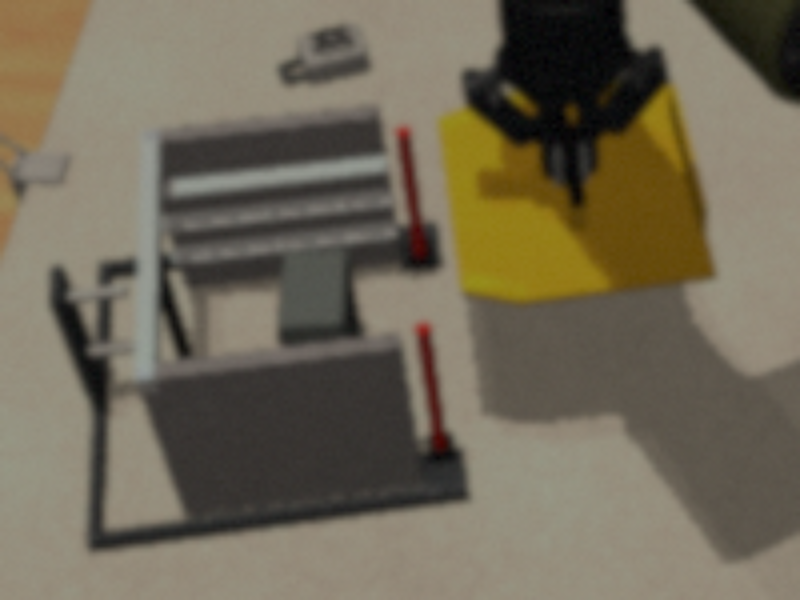

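View pics/w4.png

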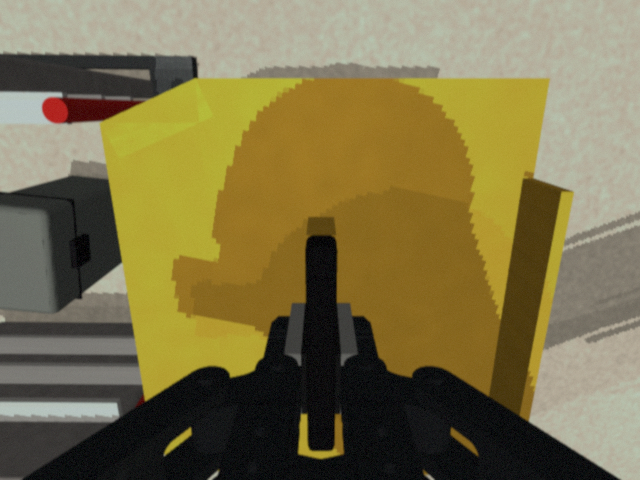

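```bash
cat > meas.py <<'E'
from h import *
import sys
def red(c):
    hsv=cv2.cvtColor(c['color'],cv2.COLOR_RGB2HSV)
    m=cv2.inRange(hsv,(0,150,90),(8,255,255))|cv2.inRange(hsv,(172,150,90),(180,255,255))
    n,l,st,ce=cv2.connectedComponentsWithStats(m);o=[]
    for i in range(1,n):
        if 6<st[i,4]<600:o.append((st[i].tolist(),ce[i].round(1).tolist()))
    return o
def yel(c,box):
    hsv=cv2.cvtColor(c['color'],cv2.COLOR_RGB2HSV)
    m=cv2.inRange(hsv,(20,150,40),(34,255,255));x,y,w,h=box
    k=np.zeros_like(m);k[y:y+h,x:x+w]=m[y:y+h,x:x+w]
    return max(cv2.findContours(k,cv2.RETR_EXTERNAL,cv2.CHAIN_APPROX_NONE)[0],key=cv2.contourArea)
E
python3 - <<'E'
from meas import *
S=load('s2');D=load('d2')
print(red(S));print(red(D))
for n,c,b in(('S',S,(270,150,130,110)),('D',D,(260,180,100,90))):
    k=yel(c,b)
    for q in cv2.approxPolyDP(k,1.5,True)[:,0]:
        x=onz(c,*q,.1646);d=x[:2]-[.6885,.155];a=.2155;print(n,q,x[:2].round(4),'rack',(np.array([[np.cos(a),np.sin(a)],[-np.sin(a),np.cos(a)]])@d).round(4))
E
```

```text
[([391, 241, 9, 47, 92], [395.2, 262.3]), ([315, 262, 4, 7, 20], [316.8, 264.2])]
[]
S [284 201] [0.4597 0.0118] rack [-0.2541 -0.091 ]
S [302 238] [0.5775 0.0353] rack [-0.134  -0.0932]
S [316 249] [0.6117 0.0579] rack [-0.0958 -0.0784]
S [386 230] [0.578  0.2016] rack [-0.098   0.0692]
S [386 218] [0.5428 0.2099] rack [-0.1306  0.0848]
S [361 184] [0.4256 0.1824] rack [-0.251  0.083]
S [353 185] [0.4266 0.1646] rack [-0.2538  0.0654]
S [358 190] [0.4452 0.1719] rack [-0.234   0.0685]
S [356 201] [0.4811 0.1605] rack [-0.2014  0.0498]
S [352 204] [0.4896 0.1505] rack [-0.1953  0.0381]
S [346 204] [0.4878 0.1381] rack [-0.1997  0.0265]
S [343 212] [0.5121 0.1275] rack [-0.1782  0.0109]
S [336 215] [0.5194 0.1118] rack [-0.1744 -0.006 ]
S [331 208] [0.4961 0.1053] rack [-0.1986 -0.0074]
S [324 209] [0.4972 0.0906] rack [-0.2006 -0.022 ]
S [323 211] [0.5032 0.0876] rack [-0.1954 -0.0262]
S [317 209] [0.4952 0.0764] rack [-0.2057 -0.0355]
S [319 203] [0.4766 0.0832] rack [-0.2224 -0.0248]
S [330 200] [0.4701 0.1074] rack [-2.235e-01  2.000e-04]
S [328 185] [0.4189 0.1112] rack [-0.2728 
[... 328 characters left out ...]
0.4967 0.0655] rack [-0.2065 -0.0464]
D [310 221] [0.495  0.0944] rack [-0.202  -0.0179]
D [304 231] [0.5084 0.1299] rack [-0.1813  0.014 ]
D [301 226] [0.5174 0.113 ] rack [-0.1761 -0.0044]
D [299 227] [0.5224 0.1167] rack [-0.1704 -0.0019]
D [296 224] [0.5311 0.1066] rack [-0.1641 -0.0136]
D [295 216] [0.536  0.0782] rack [-0.1654 -0.0424]
D [289 217] [0.5516 0.0826] rack [-0.1492 -0.0415]
D [278 206] [0.5851 0.0434] rack [-0.1248 -0.0869]
D [270 210] [0.6051 0.0593] rack [-0.1019 -0.0756]
D [277 253] [0.5706 0.2051] rack [-0.1045  0.0742]
D [293 255] [0.5303 0.2096] rack [-0.1428  0.0872]
D [337 248] [0.4219 0.1825] rack [-0.2546  0.0838]
D [334 226] [0.4312 0.1091] rack [-0.2611  0.0102]
```

```bash
python3 - <<'E'
from h import *
from scipy.optimize import least_squares
for n,t in(('s','scene0'),('d','side0'),('s','s2'),('d','d2'),('w','w4')):
    c=load(t);r,g,b=[c['color'][...,i].astype(int) for i in range(3)]
    m=((r>70)&(r>2.2*g)&(r>2.2*b)).astype(np.uint8)
    k,l,st,ce=cv2.connectedComponentsWithStats(m)
    for i in range(1,k):
        if 8<st[i,4]<1500:
            pts=np.argwhere(l==i);v0=pts[:,0].min();top=pts[pts[:,0]<=v0+3].mean(0)[::-1]
            print(t,st[i],'top',top.round(1),onz(c,*top,.149)[:2].round(4))
E
python3 -c "
from h import *
a=load('w4');print(a['view'].round(3))
for p in ((-.085,-.085),(-.085,.085)):
  ca,sa=np.cos(.2155),np.sin(.2155);x=(.6885+ca*p[0]-sa*p[1],.155+sa*p[0]+ca*p[1]);print('pred',np.round(x,4))"
```

```text
scene0 [315 263   4   3  10] top [316.5 263.8] [0.6356 0.0554]
scene0 [ 27 446   6   7  19] top [ 30.  447.2] [ 0.9372 -0.3965]
side0 [218 111   5   7  12] top [220.2 112.2] [ 0.8307 -0.4041]
side0 [261 220   3   9  11] top [261.6 221.4] [0.6257 0.0876]
side0 [268 280   2   7   9] top [268.3 281.8] [0.5844 0.2815]
s2 [397 241   3   5  12] top [397.9 242.6] [0.6007 0.2215]
s2 [315 262   4   5  16] top [316.6 263.4] [0.6345 0.0558]
s2 [ 28 445   5   6  15] top [ 30.2 446.8] [ 0.9366 -0.3963]
d2 [260 213   4  21  25] top [260.7 214.2] [0.6316 0.0613]
d2 [263 235   2   8  10] top [263.5 236.2] [0.6141 0.139 ]
d2 [265 262   6  29  42] top [265.5 263.5] [0.5979 0.2272]
w4 [ 43  98  96  25 987] top [ 77.8 100.1] [0.6237 0.0501]
w4 [138 396   6   8  20] top [141.8 398.1] [0.5885 0.1856]
[[-0.977 -0.213  0.002  0.525]
 [-0.201  0.928  0.314 -0.023]
 [-0.069  0.307 -0.949  0.327]
 [ 0.     0.     0.     1.   ]]
pred [0.6236 0.0538]
pred [0.5873 0.2199]
```

```bash
python3 - <<'E'
from h import *
c=load('w4');a=.21;R=np.array([[np.cos(a),np.sin(a)],[-np.sin(a),np.cos(a)]])
for n,u,v,z in(('cap',55,110,.15),('fr',102,122,.1646),('taper',197,80,.1646),('rear',549,79,.1646),('case corner',76,209,.1),('case end R',0,0,.1)):
    x=onz(c,u,v,z);print(n,x[:2].round(4),(R@(x[:2]-[.6885,.155])).round(4))
for n,u,v in(('cap',55,110),):pass
print(R@(np.array([.5138,.1114])-[.6885,.155]))
E
```

```text
cap [0.6317 0.0556] [-0.0763 -0.0854]
fr [0.6064 0.0542] [-0.1013 -0.0815]
taper [0.5748 0.0329] [-0.1367 -0.0957]
rear [0.455  0.0065] [-0.2594 -0.0965]
case corner [0.65   0.1124] [-0.0466 -0.0337]
case end R [0.6876 0.0178] [-0.0295 -0.134 ]
[-0.17995085 -0.0062242 ]
```

```bash
cat > rk.py <<'E'
import sys
from h import *
a=.21;R=np.array([[np.cos(a),np.sin(a)],[-np.sin(a),np.cos(a)]]);O=np.array([.6885,.155])
s=bot.get_state();p=np.array(s['eef_pos']);M=np.array(s['eef_rot'])
print('t',round(s['clock'],2),'rack xy',(R@(p[:2]-O)*1000).round(1),'z',(p[2]*1000).round(1),'yaw err',(np.degrees(np.arctan2(-M[1,1],-M[0,1])-a)).round(2),'F rack',(R@s['ft_force'][:2]).round(2),round(s['ft_force'][2],2),'w',round(s['width'],3),'tq',np.round(s['ft_torque'],2))
if len(sys.argv)>1:
    t=np.array(list(map(float,sys.argv[1:4])))/1000
    w=np.r_[O+R.T@t[:2],t[2]];print('shift',(M.T@(w-p)*100).round(2))
E
python3 rk.py -160 1 153
```

```text
t 6.5 rack xy [-180.    -6.2] z 189.3 yaw err 0.18 F rack [ 0.34 -0.61] -5.14 w 0.105 tq [-0.06 -0.01 -0.01]
shift [ 3.63 -2.    0.71]
```

>>> move_arm(
  series=[
    [1, 0, 0.3, 0],
    [2.2, 0, 0.7, 0],
    [3.3, -0.5, 0.7, 0],
    [3.6, -1.2, 0.7, 0],
    [3.6, -1.5, 0.7, 0],
  ],
)

```text
clock: 7.0
eef_pos: [0.5275, 0.1217, 0.1521]
eef_rot: [[-0.002, -0.977, -0.212], [-0.001, -0.212, 0.977], [-1.0, 0.002, -0.001]]
ft_force: [-0.2, 0.2, -3.8]
width: 0.101
```

```bash
python3 -c "
from h import *
shot('wrist','w5')"; python3 rk.py -52 1 153;
```

```text
t 7.05 rack xy [-164.     1.1] z 152.8 yaw err 0.19 F rack [0.03 0.78] -3.78 w 0.104 tq [ 0.06  0.03 -0.02]
shift [ -0.02 -11.2   -0.05]
```

View pics/w5.png

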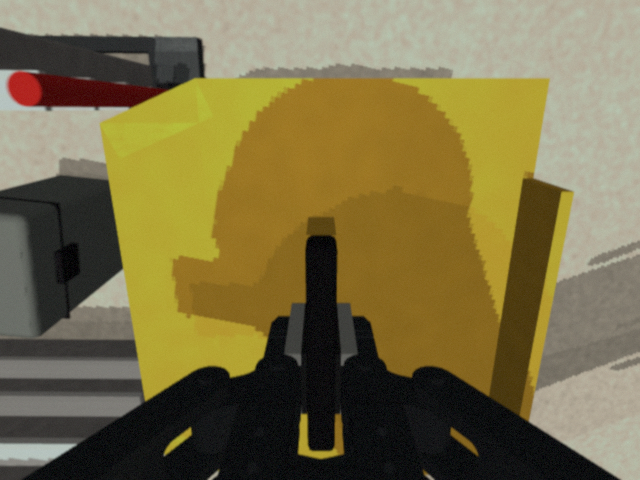

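>>> move_arm(
  series=[
    [0, -1, 0, 0],
    [0, -2, 0, 0],
    [0, -3, 0, 0],
    [0, -4, 0, 0],
    [0, -5, 0, 0],
  ],
)

```text
clock: 7.55
eef_pos: [0.5766, 0.1327, 0.1528]
eef_rot: [[-0.001, -0.977, -0.212], [-0.001, -0.212, 0.977], [-1.0, 0.001, -0.0]]
ft_force: [-2.8, -1.1, -3.1]
width: 0.104
```

```bash
python3 rk.py -52 1 153;python3 - <<'E'
from h import *
shot('wrist','w6');shot('scene','s6')
a=load('s6')['color'][:,:,::-1];cv2.imwrite('pics/s6z.png',cv2.resize(a[190:390,260:470],None,fx=3.2,fy=3))
E
```

```text
t 7.55 rack xy [-114.1    1.6] z 152.8 yaw err 0.21 F rack [-2.95 -0.54] -3.12 w 0.104 tq [-0.17  0.61 -0.03]
shift [-0.03 -6.21 -0.08]
```

View pics/w6.png

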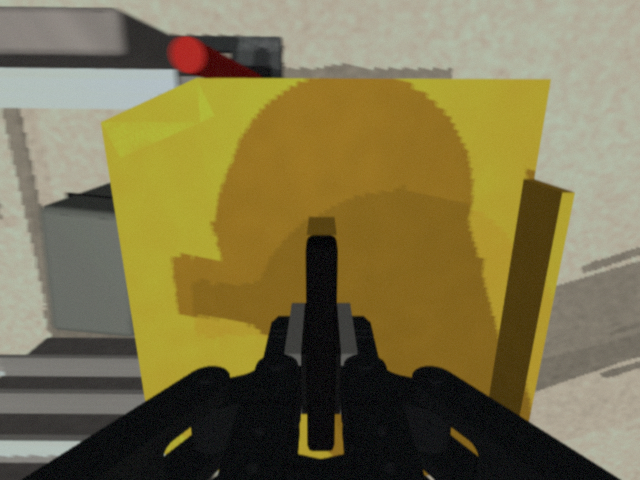

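View pics/s6z.png

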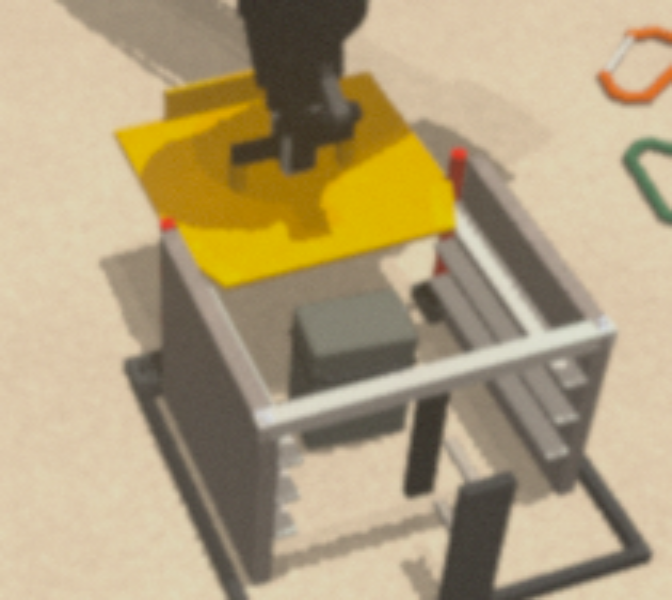

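>>> move_arm(
  series=[
    [0, -0.6, 0, 0],
    [0, -1.2, 0, 0],
    [0, -1.8, 0, 0],
    [0, -2.4, 0, 0],
    [0, -3, 0, 0],
  ],
)

```text
clock: 8.15
eef_pos: [0.6058, 0.1391, 0.1534]
eef_rot: [[0.0, -0.977, -0.212], [-0.0, -0.212, 0.977], [-1.0, -0.0, -0.0]]
ft_force: [-1.5, -0.7, -3.4]
width: 0.106
```

```bash
python3 rk.py -48 1 149;python3 - <<'E'
from h import *
shot('wrist','w7');shot('scene','s7')
a=load('s7')['color'][:,:,::-1];cv2.imwrite('pics/s7z.png',cv2.resize(a[190:390,260:470],None,fx=3.2,fy=3))
E
```

```text
t 8.15 rack xy [-84.2   1.7] z 153.4 yaw err 0.22 F rack [-1.64 -0.38] -3.44 w 0.106 tq [-0.2   0.55  0.06]
shift [ 0.44 -3.62 -0.09]
```

View pics/w7.png

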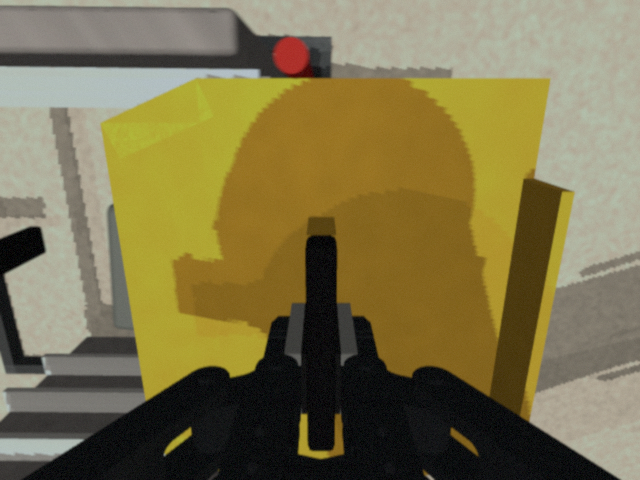

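View pics/s7z.png

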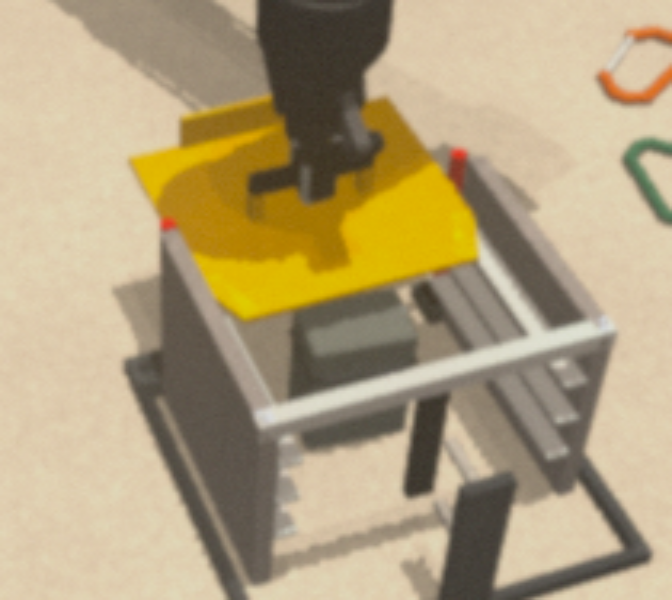

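>>> move_arm(
  series=[
    [0, -0.8, 0, 0],
    [0, -1.6, 0, 0],
    [0, -2.4, 0, 0],
    [0, -3.2, 0, 0],
    [0, -3.5, 0, 0],
  ],
)

```text
clock: 8.75
eef_pos: [0.6403, 0.1466, 0.1529]
eef_rot: [[-0.0, -0.977, -0.212], [-0.0, -0.212, 0.977], [-1.0, 0.0, -0.0]]
ft_force: [-2.7, -0.3, -3.3]
width: 0.106
```

```bash
python3 rk.py -48 1 148
```

```text
t 8.75 rack xy [-48.9   1.8] z 152.9 yaw err 0.2 F rack [-2.67  0.3 ] -3.3 w 0.106 tq [-0.12  0.54 -0.03]
shift [ 0.49 -0.09 -0.08]
```

Lower onto the rails, watching force.

>>> move_arm(
  series=[
    [0.1, 0, 0, 0],
    [0.2, 0, 0, 0],
    [0.3, 0, 0, 0],
    [0.4, 0, 0, 0],
    [0.4, 0, 0, 0],
  ],
)

```text
clock: 9.25
eef_pos: [0.6394, 0.1465, 0.1493]
eef_rot: [[0.0, -0.977, -0.212], [0.0, -0.212, 0.977], [-1.0, -0.0, -0.0]]
ft_force: [0.3, -0.2, -2.0]
width: 0.104
```

```bash
python3 rk.py
```

```text
t 9.25 rack xy [-49.8   1.9] z 149.3 yaw err 0.22 F rack [ 0.21 -0.28] -2.03 w 0.104 tq [-0.04 -0.15  0.01]
```

>>> move_arm(
  series=[
    [0.1, 0, 0, 0],
    [0.2, 0, 0, 0],
    [0.2, 0, 0, 0],
    [0.2, 0, 0, 0],
    [0.2, 0, 0, 0],
  ],
)

```text
clock: 9.75
eef_pos: [0.6395, 0.1465, 0.1487]
eef_rot: [[0.001, -0.977, -0.212], [-0.0, -0.212, 0.977], [-1.0, -0.001, -0.0]]
ft_force: [-4.2, 0.7, 5.7]
width: 0.103
```

```bash
python3 rk.py; python3 - <<'E'
from h import *
shot('side','d8');shot('scene','s8')
a=load('s8')['color'][:,:,::-1];cv2.imwrite('pics/s8z.png',cv2.resize(a[190:390,260:470],None,fx=3.2,fy=3))
a=load('d8')['color'][:,:,::-1];cv2.imwrite('pics/d8z.png',cv2.resize(a[180:330,160:360],None,fx=4,fy=4))
E
```

```text
t 9.75 rack xy [-49.7   1.8] z 148.7 yaw err 0.23 F rack [-4.    1.61] 5.66 w 0.103 tq [ 0.02  1.57 -0.06]
```

View pics/s8z.png

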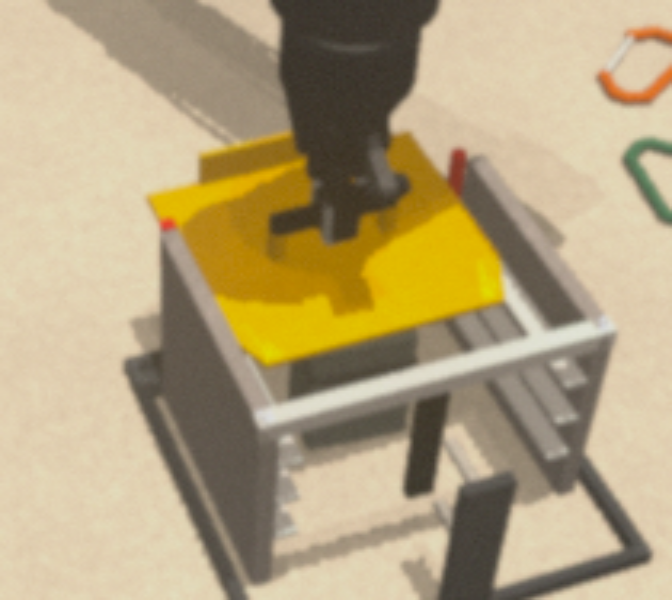

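View pics/d8z.png

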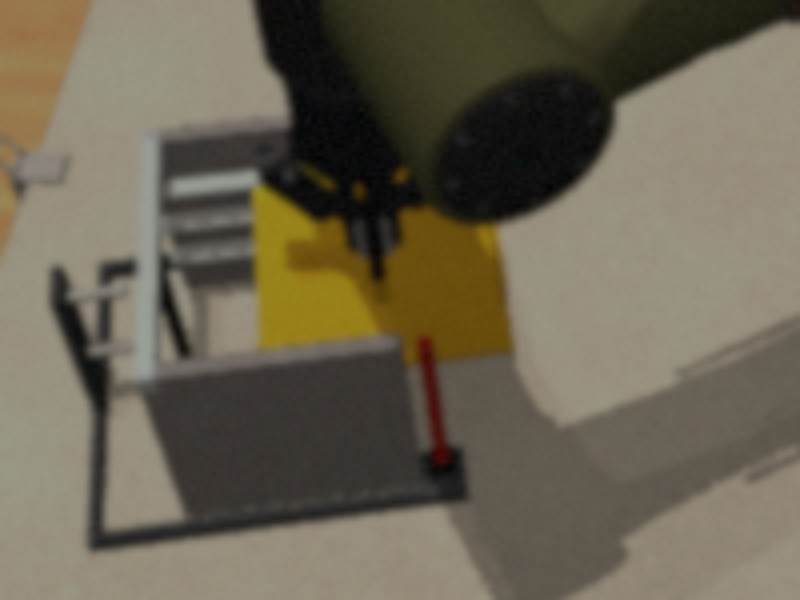

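>>> move_arm(
  series=[
    [-0.1, 0, 0, 0],
    [-0.1, 0, 0, 0],
    [-0.1, 0, 0, 0],
    [-0.1, 0, 0, 0],
    [-0.1, 0, 0, 0],
  ],
  jaw=0.45,
)

```text
clock: 10.35
eef_pos: [0.6396, 0.1464, 0.1481]
eef_rot: [[-0.0, -0.977, -0.212], [-0.0, -0.212, 0.977], [-1.0, 0.0, -0.0]]
ft_force: [0.4, 0.9, -0.5]
width: 0.45
```

>>> move_arm(
  series=[
    [-1, 0, 0, 0],
    [-3, 0, 0, 0],
    [-6, 0, 0, 0],
    [-9, 0, 0, 0],
    [-11, 0, 0, 0],
  ],
)

```text
clock: 10.85
eef_pos: [0.64, 0.1463, 0.2622]
eef_rot: [[0.004, -0.977, -0.212], [0.001, -0.212, 0.977], [-1.0, -0.004, -0.0]]
ft_force: [1.1, 1.4, -0.2]
width: 0.451
```

```bash
python3 rk.py -160 1 220; python3 - <<'E'
from h import *
shot('wrist','w9');shot('scene','s9')
a=load('s9')['color'][:,:,::-1];cv2.imwrite('pics/s9z.png',cv2.resize(a[190:390,260:470],None,fx=3.2,fy=3))
E
```

```text
t 10.85 rack xy [-49.3   1.6] z 262.2 yaw err 0.21 F rack [1.39 1.18] -0.21 w 0.451 tq [ 0.03 -0.01 -0.03]
shift [ 4.18 11.09 -0.02]
```

View pics/w9.png

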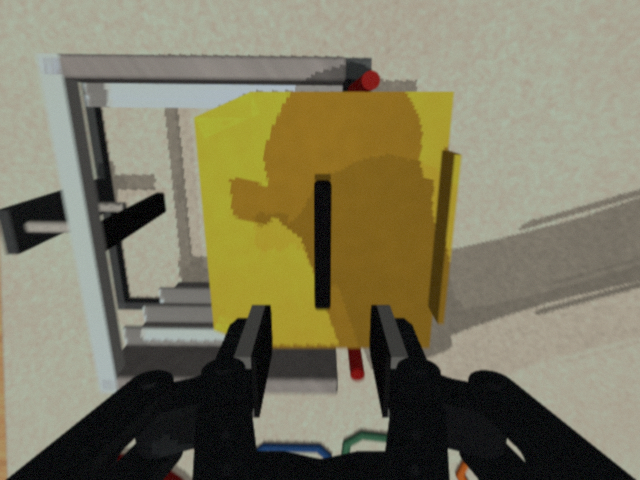

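View pics/s9z.png

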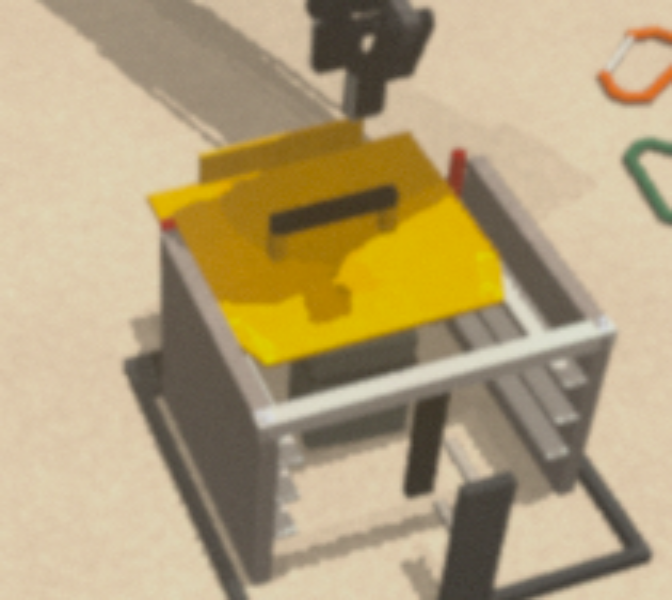

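>>> move_arm(
  series=[
    [0, 2.5, 0, 0],
    [0, 6, 0, 0],
    [0, 9.5, 0, 0],
    [0, 12, 0, 0],
    [1, 12.5, 0, 0],
  ],
  jaw=0,
)

```text
clock: 11.45
eef_pos: [0.5162, 0.1195, 0.251]
eef_rot: [[0.004, -0.977, -0.213], [0.002, -0.213, 0.977], [-1.0, -0.005, 0.001]]
ft_force: [0.8, 0.3, 1.1]
width: -0.001
```

```bash
python3 rk.py -172 2 142;python3 - <<'E'
from h import *
c=load('w9');a=.21;R=np.array([[np.cos(a),np.sin(a)],[-np.sin(a),np.cos(a)]]);O=np.array([.6885,.155])
for n,u,v,z in(('front-y',196,118,.124),('front+y',214,332,.124),('rear-y',453,92,.124),('bar',322,245,.16),('lip top',450,237,.15),('xbar in -y',80,82,.16),('xbar in+y',118,376,.16),('cheekouter-y',58,56,.16),('post-',369,80,.15),('cheek in front',345,80,.16),('cheek+ outfront',336,391,.16)):
    x=onz(c,u,v,z)[:2];print(n,(R@(x-O)*1000).round(1))
E
```

```text
t 11.45 rack xy [-175.9    1.2] z 251.0 yaw err 0.24 F rack [0.87 0.1 ] 1.1 w -0.001 tq [ 0.05 -0.11  0.04]
shift [10.9  -0.34  0.06]
front-y [ 29.3 -73.2]
front+y [29.9 78.8]
rear-y [-129.7  -89. ]
bar [-49.9  -1.9]
lip top [-128.9   -4.1]
xbar in -y [ 78.2 -92. ]
xbar in+y [86.1 91.2]
cheekouter-y [  87.3 -104.5]
post- [-75.2 -94.1]
cheek in front [-61.5 -93.5]
cheek+ outfront [-59.9 102.3]
```

>>> move_arm(
  series=[
    [3, 0, 0, 0],
    [6.5, 0, 0, 0],
    [9.5, 0, 0, 0],
    [10.8, 0, 0, 0],
    [10.8, 0, 0, 0],
  ],
)

```text
clock: 11.95
eef_pos: [0.5166, 0.1195, 0.1387]
eef_rot: [[-0.003, -0.977, -0.212], [-0.002, -0.212, 0.977], [-1.0, 0.003, -0.001]]
ft_force: [-0.5, -0.5, 0.2]
width: -0.002
```

```bash
python3 rk.py -148 1 142; python3 -c "
from h import *
shot('wrist','w10')"
```

```text
t 11.95 rack xy [-175.6    1.1] z 138.7 yaw err 0.21 F rack [-0.58 -0.4 ] 0.18 w -0.002 tq [ 0.02 -0.02  0.01]
shift [-0.34 -2.76 -0.02]
```

View pics/w10.png

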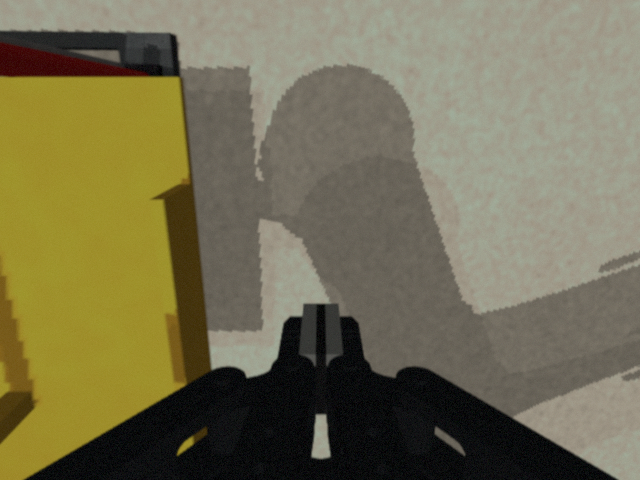

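>>> move_arm(
  series=[
    [-0.4, -0.4, 0, 0],
    [-0.4, -0.8, 0, 0],
    [-0.4, -1.2, 0, 0],
    [-0.4, -1.6, 0, 0],
    [-0.4, -2, 0, 0],
  ],
)

```text
clock: 12.5
eef_pos: [0.5374, 0.1243, 0.1444]
eef_rot: [[0.0, -0.977, -0.212], [-0.0, -0.212, 0.977], [-1.0, -0.0, -0.0]]
ft_force: [0.7, -0.8, 0.6]
width: -0.002
```

```bash
python3 rk.py; python3 -c "
from h import *
shot('wrist','w11')"
```

```text
t 12.5 rack xy [-154.2    1.5] z 144.4 yaw err 0.21 F rack [ 0.53 -0.91] 0.62 w -0.002 tq [0.   0.03 0.01]
```

View pics/w11.png

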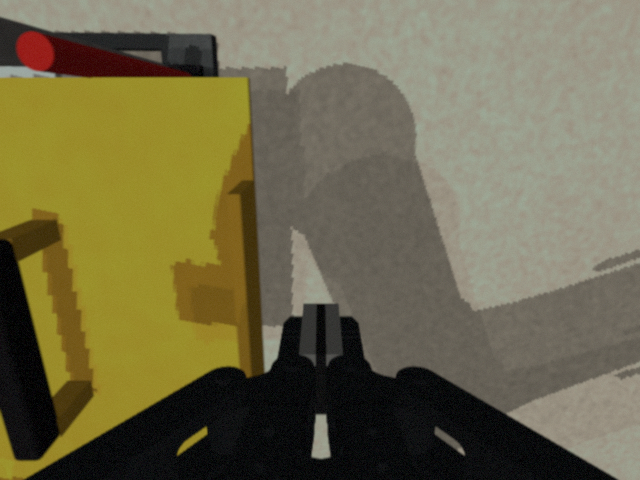

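>>> move_arm(
  series=[
    [0, -0.4, 0, 0],
    [0, -0.8, 0, 0],
    [0, -1.2, 0, 0],
    [0, -1.6, 0, 0],
    [0, -2, 0, 0],
  ],
)

```text
clock: 13.05
eef_pos: [0.5563, 0.1282, 0.1443]
eef_rot: [[-0.001, -0.977, -0.212], [-0.001, -0.212, 0.977], [-1.0, 0.001, -0.0]]
ft_force: [-4.8, -1.4, 2.3]
width: -0.002
```

```bash
python3 rk.py
```

```text
t 13.05 rack xy [-134.9    1.4] z 144.3 yaw err 0.21 F rack [-4.99 -0.34] 2.25 w -0.002 tq [-0.39  1.51 -0.  ]
```

>>> move_arm(
  series=[
    [0, -0.4, 0, 0],
    [0, -0.8, 0, 0],
    [0, -1.2, 0, 0],
    [0, -1.6, 0, 0],
    [0, -2, 0, 0],
  ],
)

```text
clock: 13.55
eef_pos: [0.5763, 0.1327, 0.1444]
eef_rot: [[-0.0, -0.977, -0.212], [-0.0, -0.212, 0.977], [-1.0, 0.0, -0.0]]
ft_force: [-5.3, -0.9, 2.6]
width: 0.002
```

```bash
python3 rk.py; python3 -c "
from h import *
c=shot('wrist','w12');a=shot('scene','s12')
cv2.imwrite('pics/s12z.png',cv2.resize(a['color'][190:390,260:470,::-1],None,fx=3.2,fy=3))"
```

```text
t 13.55 rack xy [-114.4    1.6] z 144.4 yaw err 0.22 F rack [-5.38  0.22] 2.61 w 0.002 tq [-0.41  1.53 -0.03]
```

View pics/w12.png

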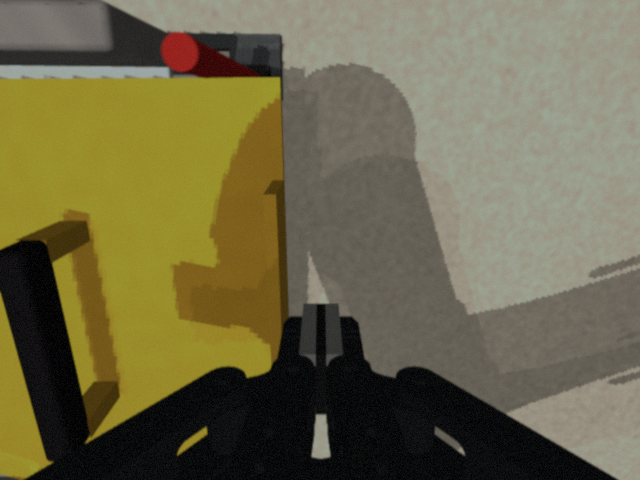

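View pics/s12z.png

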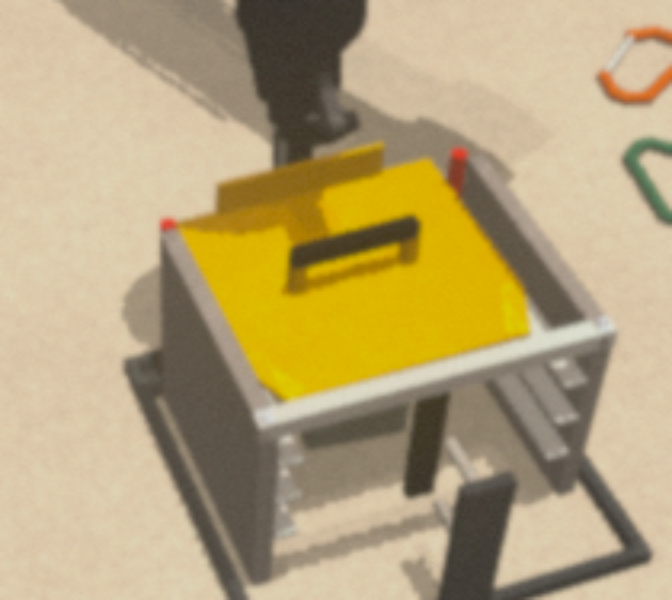

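>>> move_arm(
  series=[
    [0, -0.3, 0, 0],
    [0, -0.7, 0, 0],
    [0, -1.1, 0, 0],
    [0, -1.5, 0, 0],
    [0, -1.8, 0, 0],
  ],
)

```text
clock: 14.15
eef_pos: [0.5939, 0.1365, 0.1442]
eef_rot: [[-0.0, -0.977, -0.212], [-0.0, -0.212, 0.977], [-1.0, 0.0, -0.0]]
ft_force: [-4.5, -1.0, 1.6]
width: -0.003
```

```bash
python3 rk.py; python3 - <<'E'
from h import *
a=.21;R=np.array([[np.cos(a),np.sin(a)],[-np.sin(a),np.cos(a)]]);O=np.array([.6885,.155])
c=load('w12');print((R@(onz(c,283,120,.124)[:2]-O)*1000).round(1),(R@(onz(c,181,52,.15)[:2]-O)*1000).round(1))
shot('wrist','w13')
E
```

```text
t 14.15 rack xy [-96.4   1.6] z 144.2 yaw err 0.21 F rack [-4.58 -0.06] 1.63 w -0.003 tq [-0.43  1.39  0.01]
[-101.1  -75.5] [-75.8 -93.9]
```

View pics/w13.png

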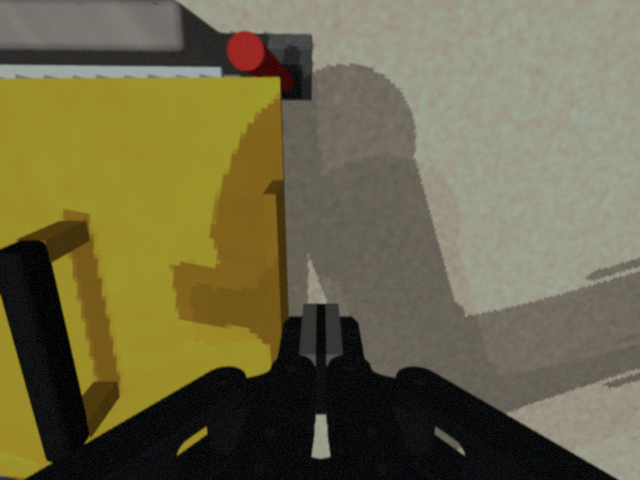

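>>> move_arm(
  series=[
    [0, -0.1, 0, 0],
    [0, -0.2, 0, 0],
    [0, -0.3, 0, 0],
    [0, -0.4, 0, 0],
    [0, -0.5, 0, 0],
  ],
)

```text
clock: 14.7
eef_pos: [0.5985, 0.1376, 0.1442]
eef_rot: [[-0.0, -0.977, -0.212], [-0.0, -0.212, 0.977], [-1.0, 0.0, -0.0]]
ft_force: [-3.2, -1.5, -0.7]
width: -0.005
```

```bash
python3 rk.py
```

```text
t 14.7 rack xy [-91.7   1.8] z 144.2 yaw err 0.22 F rack [-3.42 -0.78] -0.69 w -0.005 tq [-0.38  1.2   0.03]
```

>>> move_arm(
  series=[
    [0, -0.1, 0, 0],
    [0, -0.2, 0, 0],
    [0, -0.3, 0, 0],
    [0, -0.3, 0, 0],
    [0, -0.3, 0, 0],
  ],
)

```text
clock: 15.2
eef_pos: [0.6017, 0.1382, 0.1443]
eef_rot: [[0.001, -0.977, -0.212], [0.0, -0.212, 0.977], [-1.0, -0.001, -0.0]]
ft_force: [-1.0, -0.6, -1.3]
width: 0.0
```

```bash
python3 rk.py; python3 -c "
from h import *
shot('wrist','w14')"
```

```text
t 15.2 rack xy [-88.4   1.7] z 144.3 yaw err 0.21 F rack [-1.15 -0.42] -1.32 w 0.0 tq [-0.39  0.45 -0.02]
```

View pics/w14.png

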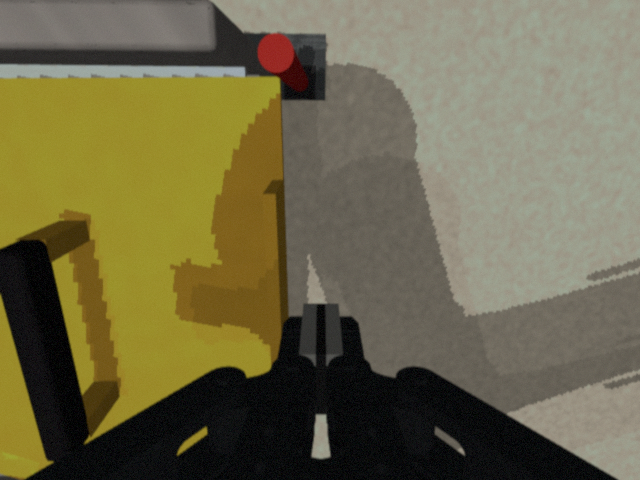

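>>> move_arm(
  series=[
    [0, -0.1, 0, 0],
    [0, -0.2, 0, 0],
    [0, -0.3, 0, 0],
    [0, -0.3, 0, 0],
    [0, -0.3, 0, 0],
  ],
)

```text
clock: 15.75
eef_pos: [0.6045, 0.1387, 0.1444]
eef_rot: [[0.0, -0.977, -0.212], [-0.0, -0.212, 0.977], [-1.0, -0.0, -0.0]]
ft_force: [-1.3, -3.3, 0.2]
width: 0.0
```

```bash
python3 rk.py
```

```text
t 15.75 rack xy [-85.6   1.6] z 144.4 yaw err 0.21 F rack [-1.96 -2.95] 0.2 w 0.0 tq [-0.78  0.73  0.01]
```

>>> move_arm(
  series=[
    [0, -0.1, 0, 0],
    [0, -0.2, 0, 0],
    [0, -0.3, 0, 0],
    [0, -0.3, 0, 0],
    [0, -0.3, 0, 0],
  ],
)

```text
clock: 16.25
eef_pos: [0.607, 0.1393, 0.1443]
eef_rot: [[-0.001, -0.977, -0.212], [-0.0, -0.212, 0.977], [-1.0, 0.001, -0.0]]
ft_force: [-4.6, -2.0, 1.2]
width: 0.001
```

```bash
python3 rk.py; python3 -c "
from h import *
shot('wrist','w15')"
```

```text
t 16.25 rack xy [-83.    1.7] z 144.3 yaw err 0.22 F rack [-4.93 -0.97] 1.22 w 0.001 tq [-0.85  1.51 -0.05]
```

View pics/w15.png

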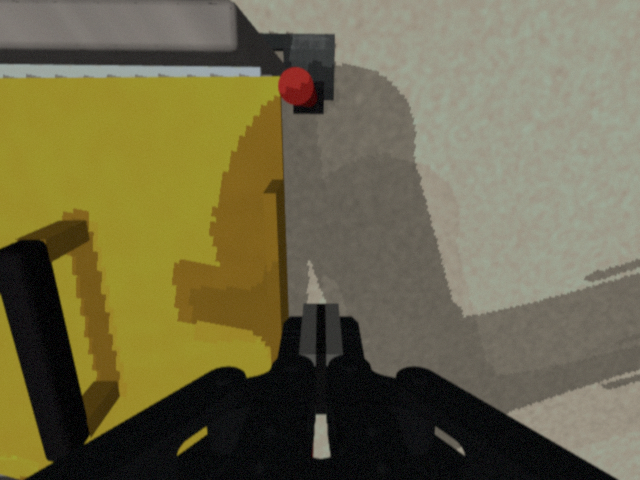

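```bash
python3 -c "
from h import *
c=shot('side','d16');a=shot('scene','s16')
cv2.imwrite('pics/s16z.png',cv2.resize(a['color'][190:390,260:470,::-1],None,fx=3.2,fy=3))
cv2.imwrite('pics/d16z.png',cv2.resize(c['color'][180:330,160:360,::-1],None,fx=4,fy=4))"; python3 rk.py
```

```text
t 16.4 rack xy [-83.    1.7] z 144.3 yaw err 0.21 F rack [-5.01 -1.57] 0.79 w -0.002 tq [-0.87  1.55 -0.01]
```

View pics/s16z.png

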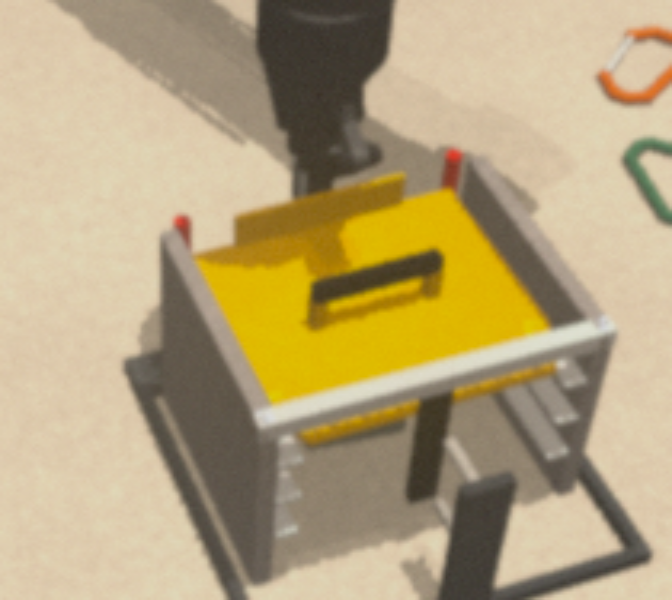

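View pics/d16z.png

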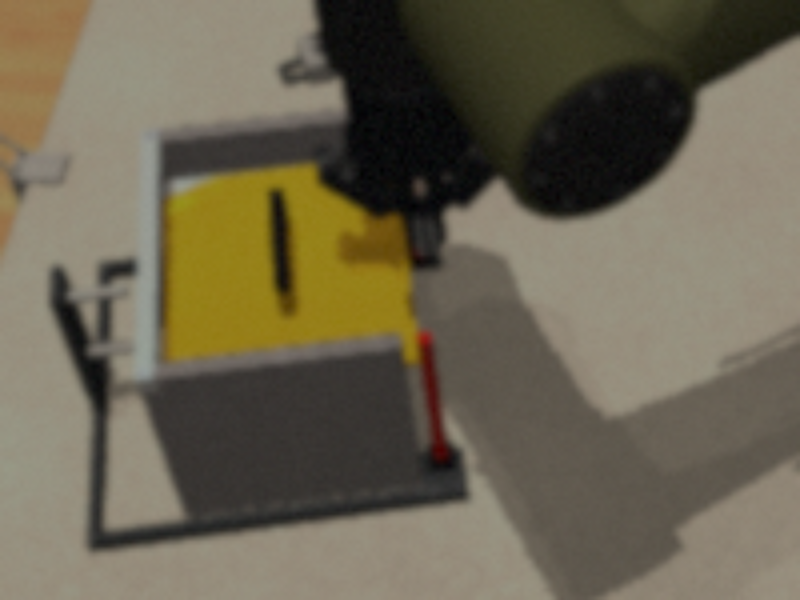

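>>> move_arm(
  series=[
    [0, -0.1, 0, 0],
    [0, -0.15, 0, 0],
    [0, -0.2, 0, 0],
    [0, -0.2, 0, 0],
    [0, -0.2, 0, 0],
  ],
)

```text
clock: 16.9
eef_pos: [0.6082, 0.1397, 0.1443]
eef_rot: [[-0.002, -0.977, -0.212], [-0.001, -0.212, 0.977], [-1.0, 0.003, -0.0]]
ft_force: [-8.7, -3.6, 2.7]
width: -0.0
```

```bash
python3 -c "
from h import *
c=shot('side','d17');a=shot('scene','s17')
cv2.imwrite('pics/s17z.png',np.hstack([cv2.resize(load(t)['color'][220:300,300:420,::-1],None,fx=3.3,fy=3.3) for t in ('s16','s17')]))
cv2.imwrite('pics/d17z.png',np.hstack([cv2.resize(load(t)['color'][220:310,230:300,::-1],None,fx=5,fy=5) for t in ('d16','d17')]))"; python3 rk.py
```

```text
t 17.0 rack xy [-81.7   1.7] z 144.3 yaw err 0.22 F rack [-8.91 -0.81] 2.14 w -0.003 tq [-0.86  2.76  0.04]
```

View pics/s17z.png

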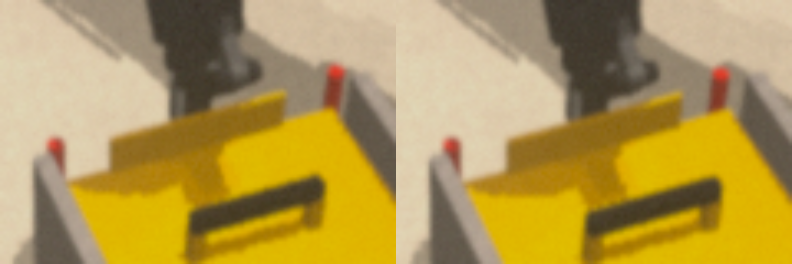

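View pics/d17z.png

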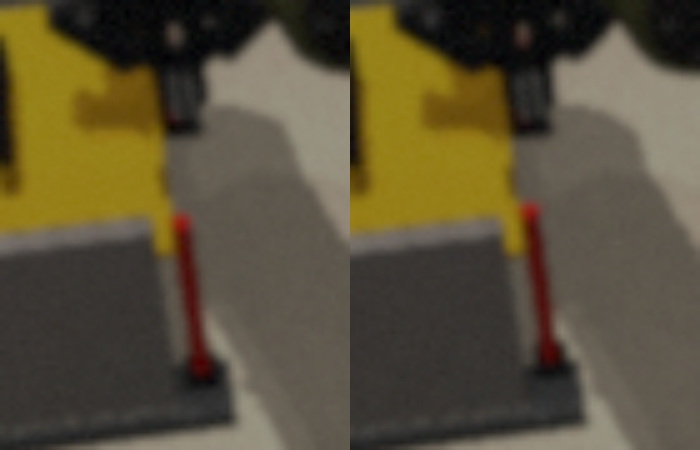

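>>> move_arm(
  series=[
    [0, 0.2, 0, 0],
    [0, 0.6, 0, 0],
    [0, 1.5, 0, 0],
    [0, 3, 0, 0],
    [0, 5, 0, 0],
  ],
)

```text
clock: 17.5
eef_pos: [0.56, 0.1294, 0.1444]
eef_rot: [[0.001, -0.977, -0.212], [0.0, -0.212, 0.977], [-1.0, -0.001, 0.0]]
ft_force: [-0.3, -1.2, -0.6]
width: -0.003
```

>>> move_arm(
  series=[
    [-3, 1, 0, 0],
    [-6, 1, 0, 0],
    [-9, 1, 0, 0],
    [-10, 1, 0, 0],
    [-10, 1, 0, 0],
  ],
)

```text
clock: 18.0
eef_pos: [0.5511, 0.1275, 0.2466]
eef_rot: [[0.004, -0.977, -0.212], [0.002, -0.212, 0.977], [-1.0, -0.005, 0.001]]
ft_force: [-0.1, 0.6, -0.4]
width: -0.001
```

```bash
python3 -c "
from h import *
w=shot('wrist','w18');c=shot('side','d18');a=shot('scene','s18')
cv2.imwrite('pics/s18z.png',cv2.resize(a['color'][190:390,260:470,::-1],None,fx=3.2,fy=3))
cv2.imwrite('pics/d18z.png',cv2.resize(c['color'][180:330,160:360,::-1],None,fx=4,fy=4))"; python3 rk.py
```

```text
t 18.15 rack xy [-141.2    1.7] z 242.6 yaw err 0.22 F rack [ 0.43 -0.4 ] -0.27 w 0.0 tq [-0.02  0.01  0.02]
```

View pics/s18z.png

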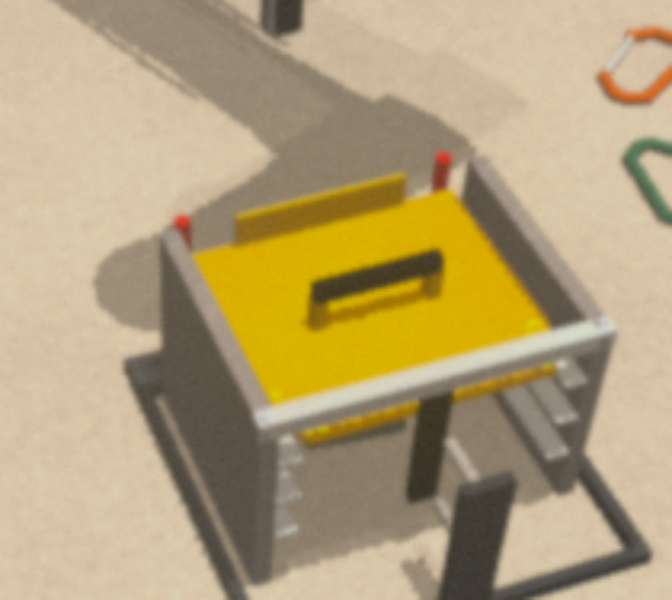

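View pics/w18.png

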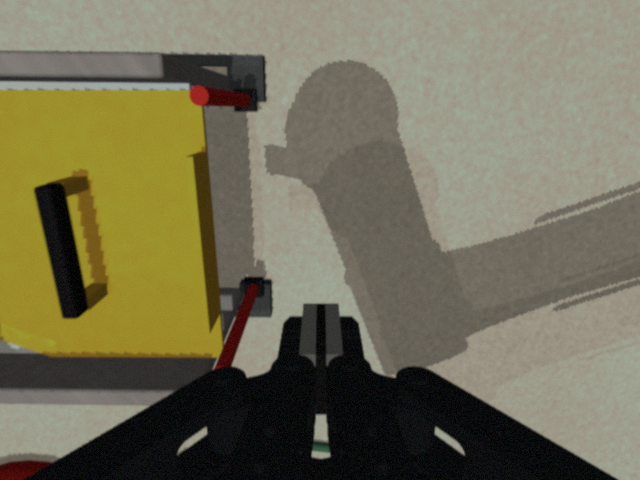

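View pics/d18z.png

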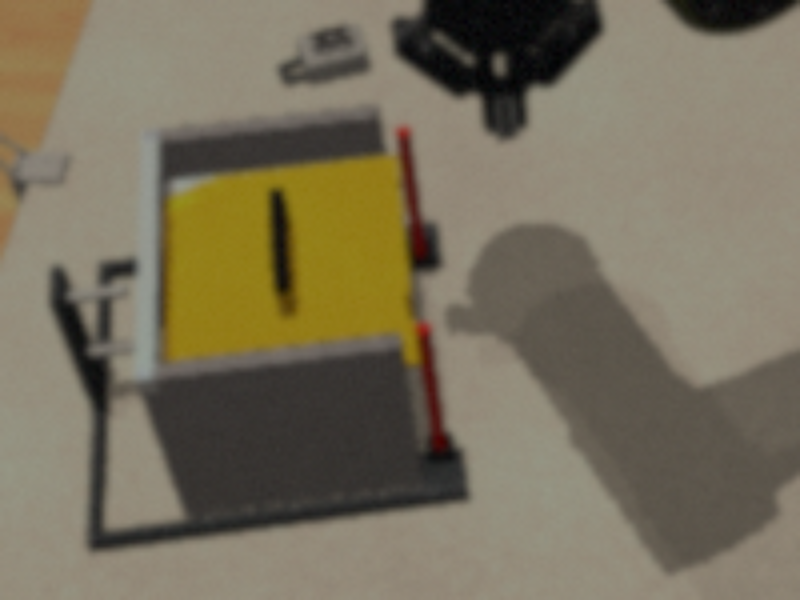

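```bash
python3 - <<'E'
from h import *
for t in('scene0','s2','s18','d2','d18'):
    c=load(t);r,g,b=[c['color'][...,i].astype(int) for i in range(3)]
    m=((r>100 if t[0]=='s' and t!='side0' else r>70)&(r>2.2*g)&(r>2.2*b)).astype(np.uint8)
    k,l,st,ce=cv2.connectedComponentsWithStats(m)
    for i in range(1,k):
        if 8<st[i,4]<1500:
            pts=np.argwhere(l==i);v0=pts[:,0].min();print(t,st[i],pts[pts[:,0]<=v0+3].mean(0)[::-1].round(1))
# gear displacement check: difference images away from arm
a=load('scene0')['color'];b=load('s18')['color']
for n,(x,y,w,h) in dict(lamp=(110,335,55,55),belay=(195,340,40,45),car=(440,190,95,115)).items():
    print(n,np.abs(a[y:y+h,x:x+w].astype(int)-b[y:y+h,x:x+w]).mean().round(2))
E
```

```text
scene0 [315 263   4   3  10] [316.5 263.8]
scene0 [ 27 446   6   7  19] [ 30.  447.2]
s2 [397 241   3   5  12] [397.9 242.6]
s2 [315 262   4   5  16] [316.6 263.4]
s2 [ 28 445   5   6  15] [ 30.2 446.8]
s18 [397 241   4   5  15] [398.3 242.5]
s18 [315 262   4   5  14] [316.6 263.6]
s18 [ 28 445   5   6  14] [ 30.3 446.7]
d2 [260 213   4  21  25] [260.7 214.2]
d2 [263 235   2   8  10] [263.5 236.2]
d2 [265 262   6  29  42] [265.5 263.5]
d18 [260 213   5  29  37] [260.7 214.2]
d18 [265 261   6  30  56] [265.5 262.5]
lamp 7.94
belay 8.94
car 8.27
```

Both post tips are back at their rest pixels and nothing else has moved, so I'm handing in.

```bash
python3 -c "
from cell import bot
print(bot.sign_off(),bot.get_state()['clock'])"
```

```text
the job is handed in; nothing more can be done
the job is handed in; nothing more can be done
```

The smaller yellow tray is home on the high rails, which it needs because the battery case is the piece standing in the rack. I handed the job in at about 18 s of the 64 s; no verdict was reported.

**What I did:**
- I carried the tray by its handle. The first grip sat too high on the bar, so I opened and re-gripped lower.
- I slid it in to about rack x = -50 mm, lowered it onto the rails and let go.
- I then pushed the lip with the closed fingers in small steps. The right post (-y side) snapped in first, the left one about 1 to 2 mm later. The push peaked at about 9 N at the readings between moves.
- I backed the gripper off and raised it clear.

**Last checks:**
- **Posts:** in both camera views the two red tips are within 1 px of where they stood before the tray went in.
- **Tray:** it looks level and in line in the pictures and stayed put when I backed off.
- **Other gear:** the headlamp, belay device and carabiners look unmoved. The image differences there were small but not zero (about 8 grey levels). The case showed no shift in the views before the tray covered it.
- **Not measured:** bumper travel was not measured. I judged it only from the pushing force and the posts having snapped, and I did not work out the tray's final position.
- **Disagreement:** the rack's yaw came out as 0.203 rad from the posts and 0.2155 rad from the cheeks, so I used 0.21.

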